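# Hook and snap the access panel onto a relay box

### The arm

A 7-joint arm with a two-finger parallel gripper is mounted at the origin on the work surface; the furniture and walls round the work are solid. World frame = base frame: x ahead of the robot, y to its left, z up, the work surface at z = 0. Lengths are in m, angles in degrees, forces in N, time in s.
With the tool pointing down it reaches from about 0.425 to 0.875 m from the base axis. Payload 4.7 kg.
Tool frame: the origin (TCP) lies between the finger pads; the fingertips stand 25 mm ahead of it and the grasp point (between the pads) lies 6 mm ahead of it (env.tip_reach is the distance from the TCP to the fingertips, in m); z points along the fingers, y is the direction in which the jaws open and shut (so a half turn about z gives the same grasp; the last joint's range is limited). The gripper opens to 87 mm and grips with 3 to 60 N. Pads are 19 mm wide; open, the fingers measure 117 mm over their backs; the gripper's body (75 mm by 190 mm) begins 51 mm behind the grasp point.
Start: joints at [67.099, 18.392, -4.016, 83.108, 1.295, 78.541, -3.26], TCP at [0.261, -0.595, 0.22] pointing down, gripper open.
Joint ranges: [-163.93, 163.93], [-17.29, 119.83], [-79.2, 71.16], [3.27, 140.29], [-89.18, 269.18], [5.43, 117.66], [-154.24, 154.24]. Speed limits (degrees/s): [147.25, 147.25, 180, 180, 180, 180, 180].

### API

Orientations are given as [roll, pitch, yaw] about the fixed x, y, z axes, in that order (R = Rz(yaw) Ry(pitch) Rx(roll)).
In Python, from cell import env, viewer, job gives the robot as it stands.
- The arm moves only by the tool move_arm, never from a script. Its argument "steps" is a list of rows, each a list of 7 numbers: the finger opening in cm, from 0 to 8.7, then the shift along the tool's x, y, z in cm, then the turn, a rotation vector about the tool's x, y, z in rad. In form: [[fingers, tx, ty, tz, wx, wy, wz], ...]. A call has 1 to 5 rows; each row shifts and turns the commanded pose from where the row before left it, along the tool's axes as they then stand; what a row does not reach is not made up. A row lasts 1/12 s, in which the tool goes at most 41.7 mm and 7.16 degrees, less where a joint would pass 70% of its speed; a pose out of reach is approached as far as the arm can. A call is refused whole if a number of a shift passes 4.17 or a number of a turn 0.125, either way. A call with a gripper value outside its range is refused whole. The fingers move at their own pace and stop on an object; "force" is the grip in N (left out, the last holds). Time passes only in rows, so rows that do not move let the fingers close. It gives the time, the measured TCP pose, the force and the opening at its end, in the units of the state.
- env.get_obs(): the state, without advancing time (a new reading comes with each control period).
- viewer.read_camera(name): name is "side" or "top"; returns a dict with "img" (480x640x3 uint8, red, green, blue), "vfov" (degrees; the focal length in pixels is half the picture's height over the tangent of half this angle, whatever the lens; pixels are square), "cx", "cy" (the principal point, pixels), "k1" (the pictures are not rectified: a ray, as slopes to the right and down, at radius r is drawn at 1 + k1 r^2 times it, then the intrinsics apply), "extrinsics" (4x4, takes a point from world to camera coordinates). Camera axes: x right, y down, z forward; pixel columns grow to the right and rows downward; lengths in m; the calibration is good to about 2 mm. A picture is of the moment at which its call begins. There is no depth.
- job.sign_off(): hands the job in, once; it reports no verdict.
The state is a dict: "time_s": time; "qpos": joint angles; "joint_velocities": joint speeds; "effort": joint torques, N m; "tool_pos": TCP position; "tool_rot": TCP orientation; "force": force on the tool from outside, world axes, zero at the start; "wrist_torque": the same for the moment, N m; "grip_width": finger opening in m.
Only numpy, scipy, OpenCV 4.12 (cv2) and the standard library are available. Lean on these libraries where they do the work, as an engineer would, in place of code of your own. Each camera call takes 0.05 s, during which the arm holds its last target.

### The job

Close the open relay box with its steel access panel: tilt the panel about 30 degrees, hook its plain edge under the box's overhanging lip, then lower the other edge and press it down until the sprung catch snaps over it and the panel lies flat. Feel your way and never force the panel against the box; the box only stands on the desk, so do not shove it about, and leave the solder spool, the side cutters and the spare relay where they are.

Things in the scene. Friction and masses are not known exactly. Their poses are not given: they have to be found in the camera images.
- relay_box: Open-topped grey box, 1.6 kg, loose on the desk (slides if pushed sideways). Origin: centre of its underside, z up; x from the low lip side (-x, on the right seen from the robot) to the tall finned back wall (+x, 86 mm high, fins to x 84 mm). Inside 133 mm (x +-66.5) by 102 mm (y +-51), walls 4 mm, side walls 40 mm high, contents below z 26 mm. Closed, the panel has the same axes as the box.
- lip_edge (a point): Middle of the lower inner edge of the lip that overhangs the whole low end by 14 mm: x -52.5, y 0, z 42 mm in the box's frame; axes as the box's. Lip 4 mm thick, its top at z 46 mm. Below it the box is open, so a tilted panel edge may dip there. In front of the back wall the panel's edge only gets under the lip when tilted about 25 degrees or more.
- box_seat (a point): Centre of the level on which the panel's underside rests when closed: x 0, y 0, z 36 mm in the box's frame, 6 mm below the lip's underside. The rests are 8 mm wide ledges along the two long sides, from x -33 mm to the back wall. The closed panel's origin lies here, 0 to 2 mm towards the lip.
- catch_nose (a point): Lower tip of the sprung steel catch in the back wall: x 61.3, y 0, z 41.6 mm in the box's frame, 24 mm wide. Flat underside 1.6 mm above the closed panel; its top slopes up and back to about z 54 mm. A panel edge pressed down on the slope pushes it back into the wall. Moves with the catch.
- panel: Steel plate 130 (x) by 96 (y) by 4 mm, 0.16 kg, lying grip up. Origin: centre of its underside. The -x edge is plain and goes under the lip; the +x edge, marked by a short dark bar, goes under the catch. Along y over the middle stands a black bar grip 12 mm (x) by 62 mm (y), z 24 to 40 mm, on posts at y +-27 mm. Held with the fingers closing along the panel's x, the panel tilts with the tool.
- catch (a joint): Sprung catch, in m: 0 = fully forward (rest), up to 0.010 as it is pushed back. Spring 1.2 N at rest plus 0.3 N per mm; 5 to 15 N of downward push on the panel near its catch edge snaps it over.
- panel_tongue (a point): Middle of the upper rim of the panel's plain (-x) edge, x -65, y 0, z 4 mm in the panel's frame.
- panel_latch_edge (a point): Middle of the upper rim of the panel's other (+x) edge, x 65, y 0, z 4 mm in the panel's frame. Seated, it lies 40 mm above the box's underside, 1.6 mm below the catch.
- solder_spool: Bystander: spool of solder wire with blue flanges, 58 mm across, 42 mm high, standing. Origin: centre of the underside.
- side_cutters: Bystander: side cutters with blue handles, 52 x 108 x 14 mm, lying flat. Origin: centre of the underside.
- spare_relay: Bystander: black cube-shaped relay, 28 x 28 x 24 mm. Origin: centre of the underside.
There are look-alikes about, which are no part of the job. Several things have the shape of the panel; the one meant has the colours described above.

How it is judged (in metres and radians):
On the way:
1. the panel's plain edge is under the lip while the panel is still tilted (x of panel_tongue in the frame of relay_box between -0.07 and -0.0565 m and z of panel_tongue in the frame of relay_box below 0.042 m and angle between the z axis of panel and the z axis of relay_box, either way round above 0.3 rad), for 0.1 s.
At the end, for the whole second after the job is handed in: the panel lies flat in the box (within 0.03 rad of it), its plain edge at least 6 mm under the lip and no more than 42.5 mm above the box's underside, its other edge below the catch (under 41.6 mm), the catch sprung forward again to within 1.5 mm, box upright, all at rest and released (x of panel_tongue in the frame of relay_box below -0.0585 m and z of panel_tongue in the frame of relay_box below 0.0425 m and z of panel_latch_edge in the frame of relay_box between 0.036 and 0.0416 m and value of joint catch below 0.0015 m and angle between the z axis of panel and the z axis of relay_box, either way round below 0.03 rad and angle between relay_box's own z axis and vertical below 0.03 rad and linear speed of each of panel, relay_box below 0.01 m/s); the robot touches nothing.
It fails at once if the relay box is shoved more than 30 mm from where it stood (distance of relay_box from where it was at the start of the episode above 0.03 m).
It fails at once if the solder spool is moved more than 20 mm (distance of solder_spool from where it was at the start of the episode above 0.02 m).
It fails at once if the side cutters are moved more than 20 mm (distance of side_cutters from where it was at the start of the episode above 0.02 m).
It fails at once if the spare relay is moved more than 20 mm (distance of spare_relay from where it was at the start of the episode above 0.02 m).
It fails at once if the panel is forced against the relay box with over 60 N (contact force between panel and relay_box above 60 N).
It also fails if it takes over 51 s, if anything falls off the work surface, if the arm or the gripper's body presses on something with over 40 N, if the wrist force passes 120 N, or if a joint passes its speed limit or range.

## Working session

There is one attempt and no reset: what is moved stays moved. The work goes in short steps, Python scripts to look and compute and a tool call to move; the robot and the scene stay as the last step left them, time stands still between calls to the robot, and variables do not carry over. Pictures are saved under pics/ and viewed, and the job is handed in when it is done.

Besides the shell and the picture viewer there is one more tool, called as a command line: name --pt "numbers of a row" for each row, then --argument value for the rest. move_arm: Moves the arm, as the interface text tells. Its arguments: {"type":"object","properties":{"steps":{"type":"array"},"force":{"type":"number"}},"required":["steps"]}

```bash
ls; mkdir -p pics; python3 - <<'E'
from cell import env, viewer, job
import cv2, json
o=env.get_obs(); print({k:o[k] for k in('time_s','tool_pos','tool_rot','force','grip_width')})
for n in('side','top'):
    c=viewer.read_camera(n); cv2.imwrite(f'pics/{n}0.png',c['img'][:,:,::-1]); print(n,c['vfov'],c['cx'],c['cy'],c['k1'],c['extrinsics'])
E
```

```text
pics
{'time_s': 0.0, 'tool_pos': array([ 0.26104965, -0.59465294,  0.21927488]), 'tool_rot': array([-1.79890795e+02,  7.24028121e-03,  2.37063073e+01]), 'force': array([ 0.37036055, -0.8494463 ,  0.18036682]), 'grip_width': 0.08696363906753883}
side 42.78581125651501 319.2716427333171 238.3901453463577 0.0008828881006689673 [[ 0.83858359 -0.54464977  0.01158445 -0.31553238]
 [-0.27593828 -0.44299818 -0.85300099  0.11681515]
 [ 0.46971868  0.71211603 -0.52178072  1.03195021]
 [ 0.          0.          0.          1.        ]]
top 56.53694060580291 317.91143772513493 242.54944677039083 0.03199143787506306 [[-0.01390997 -0.99954643  0.02671042 -0.03280547]
 [-0.98468371  0.00905034 -0.17411512  0.35736289]
 [ 0.17379441 -0.02872325 -0.98436298  0.96821904]
 [ 0.          0.          0.          1.        ]]
```

View pics/side0.png

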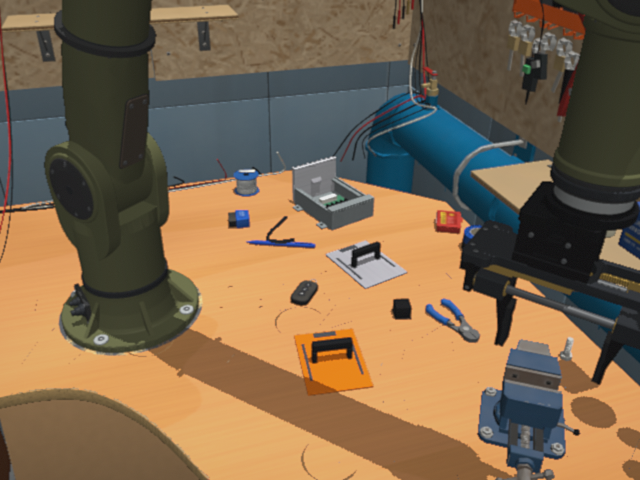

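View pics/top0.png

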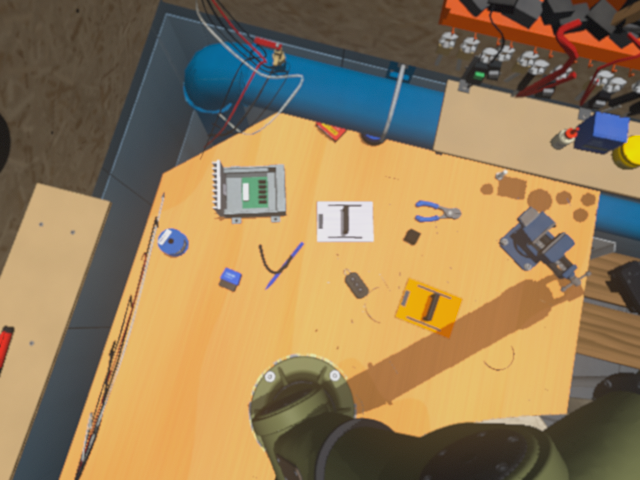

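The picture shows two things shaped like the panel: the light steel plate at top (345,221) / side (366,263), and an orange plate at top (429,306) / side (333,358). I choose the steel one. The box is at top (249,190). I'll check the choice in close crops.

```bash
python3 - <<'E'
import cv2,numpy as np
t=cv2.imread('pics/top0.png');s=cv2.imread('pics/side0.png')
cv2.imwrite('pics/c1.png',cv2.resize(t[150:255,200:390],None,fx=4.2,fy=4.2,interpolation=cv2.INTER_CUBIC))
cv2.imwrite('pics/c2.png',cv2.resize(s[150:295,280:415],None,fx=4.1,fy=4.1,interpolation=cv2.INTER_CUBIC))
E
```

```text
(no output)
```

View pics/c1.png

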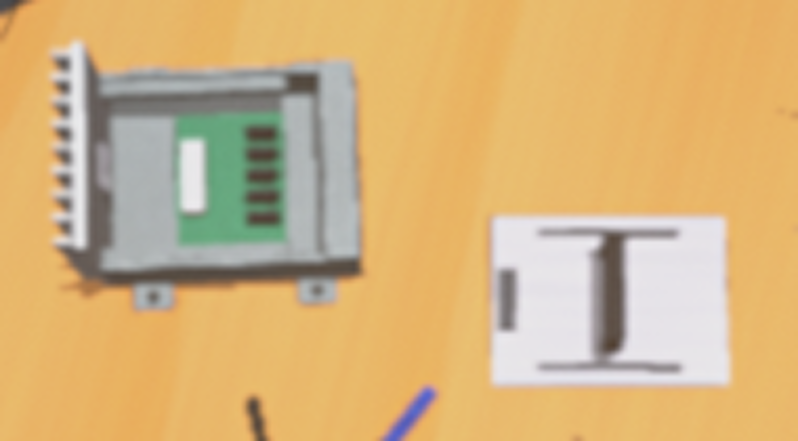

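View pics/c2.png

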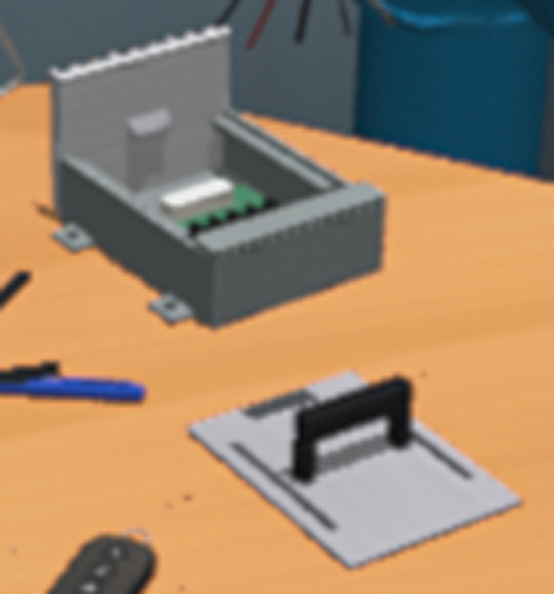

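The crop confirms the steel plate, with its dark bar at the left edge (crop 507,300). The box's back wall is on the left and its lip on the right (crop 337,160). So the panel already has roughly the box's heading. Next I'll measure.

```bash
cat > h.py <<'E'
import numpy as np,cv2
def K(c):
    f=c['img'].shape[0]/2/np.tan(np.radians(c['vfov']/2))
    return np.array([[f,0,c['cx']],[0,f,c['cy']],[0,0,1]]),np.array([c['k1'],0,0,0,0.])
def rays(c,px):
    k,d=K(c);p=cv2.undistortPoints(np.array(px,float).reshape(-1,1,2),k,d).reshape(-1,2)
    E=c['extrinsics'];R=E[:3,:3];o=-R.T@E[:3,3]
    v=np.c_[p,np.ones(len(p))]@R
    return o,v
def plane(c,px,z):
    o,v=rays(c,px);return o+v*((z-o[2])/v[:,2])[:,None]
def tri(c1,p1,c2,p2):
    o1,v1=rays(c1,p1);o2,v2=rays(c2,p2);out=[]
    for a,b in zip(v1,v2):
        a=a/np.linalg.norm(a);b=b/np.linalg.norm(b)
        s=np.linalg.lstsq(np.c_[a,-b],o2-o1,rcond=None)[0]
        A=o1+s[0]*a;B=o2+s[1]*b
        out.append([*((A+B)/2),np.linalg.norm(A-B)])
    return np.array(out)
def proj(c,P):
    k,d=K(c);E=c['extrinsics'];rv=cv2.Rodrigues(E[:3,:3])[0]
    return cv2.projectPoints(np.array(P,float).reshape(-1,1,3),rv,E[:3,3],k,d)[0].reshape(-1,2)
E
python3 - <<'E'
from cell import viewer
import numpy as np,cv2,pickle
from h import *
C={n:viewer.read_camera(n) for n in('top','side')}
pickle.dump(C,open('C0.pkl','wb'))
np.set_printoptions(precision=4,suppress=True)
def quad(n,roi,thr):
    im=C[n]['img'];x0,y0,x1,y1=roi;s=im[y0:y1,x0:x1].astype(int)
    m=((s.min(2)>thr)&(s.max(2)-s.min(2)<45)).astype(np.uint8)*255
    m=cv2.morphologyEx(m,cv2.MORPH_CLOSE,np.ones((9,9)))
    cs=max(cv2.findContours(m,0,1)[0],key=cv2.contourArea)
    h=cv2.convexHull(cs)
    q=cv2.approxPolyDP(h,6,True).reshape(-1,2)+[x0,y0]
    print(n,cv2.contourArea(cs),q.tolist());return q
qt=quad('top',(305,190,385,255),150)
qs=quad('side',(310,230,420,300),120)
print(plane(C['top'],qt,.004));print(plane(C['side'],qs,.004))
E
```

```text
top 2150.0 [[372, 203], [372, 241], [317, 240], [317, 202]]
side 1784.5 [[326, 254], [366, 241], [406, 272], [364, 287]]
[[ 0.4549 -0.166   0.004 ]
 [ 0.3644 -0.1629  0.004 ]
 [ 0.3679 -0.0357  0.004 ]
 [ 0.4583 -0.037   0.004 ]]
[[ 0.366  -0.0395  0.004 ]
 [ 0.4596 -0.042   0.004 ]
 [ 0.457  -0.168   0.004 ]
 [ 0.3636 -0.1646  0.004 ]]
```

```bash
python3 - <<'E'
import numpy as np,cv2,pickle
from h import *
C=pickle.load(open('C0.pkl','rb'))
def crop(n,x0,y0,w,h,f,name):
    im=C[n]['img'][y0:y0+h,x0:x0+w,::-1]
    b=cv2.resize(im,None,fx=f,fy=f,interpolation=cv2.INTER_CUBIC)
    for i in range(0,w,10):
        cv2.line(b,(int((i+.5)*f),0),(int((i+.5)*f),6 if (x0+i)%50 else 14),(0,0,255),1);cv2.putText(b,str(x0+i),(int((i+.5)*f),24),0,.35,(0,0,255),1)
    for j in range(0,h,10):
        cv2.line(b,(0,int((j+.5)*f)),(6,int((j+.5)*f)),(0,0,255),1);cv2.putText(b,str(y0+j),(8,int((j+.5)*f)),0,.35,(0,0,255),1)
    cv2.imwrite(name,b)
crop('top',205,152,90,72,8,'pics/b1.png')
crop('side',285,150,95,84,7,'pics/b2.png')
crop('side',320,230,95,64,8,'pics/b3.png')
crop('top',310,195,70,52,10,'pics/b4.png')
E
```

```text
(no output)
```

View pics/b1.png

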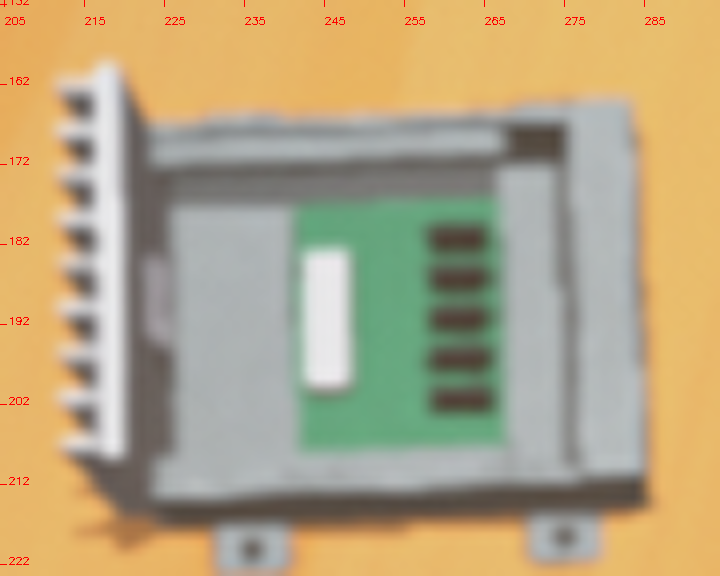

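View pics/b2.png

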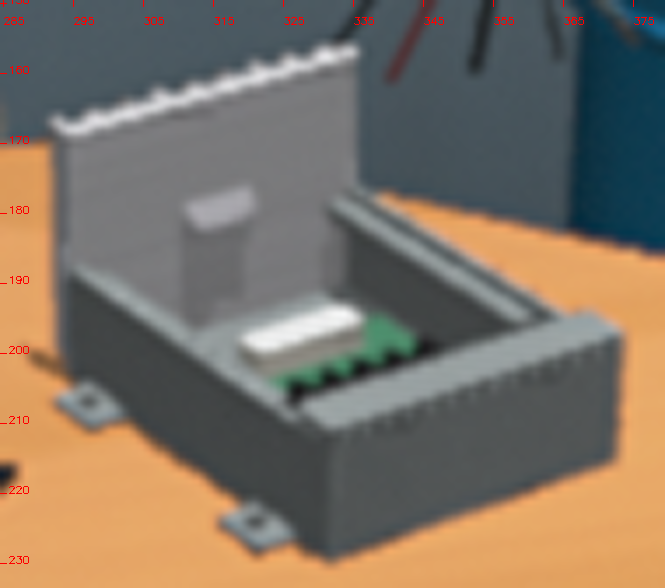

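View pics/b3.png

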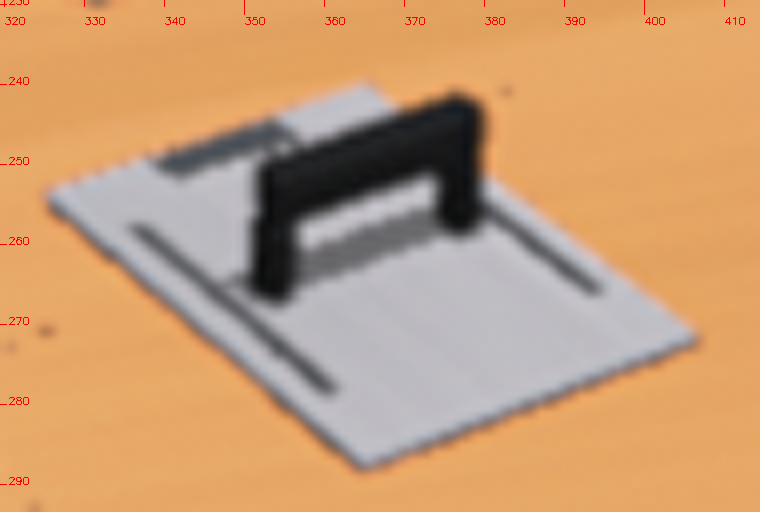

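View pics/b4.png

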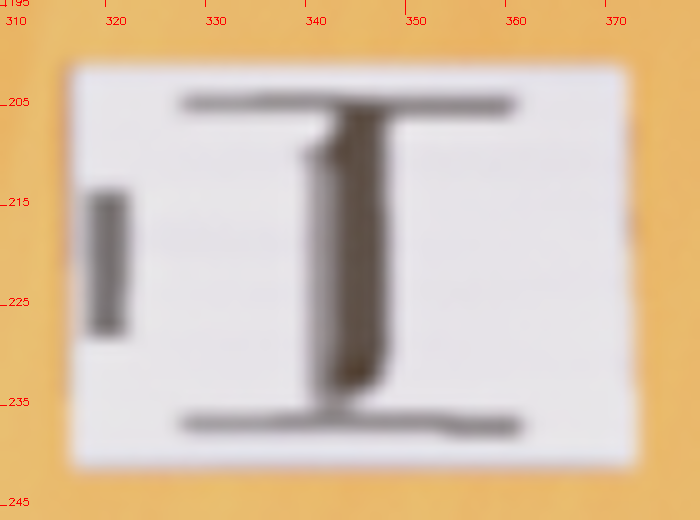

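```bash
cat > m.py <<'E'
import numpy as np,cv2,pickle
from h import *
np.set_printoptions(precision=4,suppress=True)
C=pickle.load(open('C0.pkl','rb'))
T,S=C['top'],C['side']
def t(u,v,f=8,x0=205,y0=152): return [x0+(u+.5)/f-.5,y0+(v+.5)/f-.5]
def s(u,v): return t(u,v,7,285,150)
tp=[t(633,100),t(643,475),t(568,122),t(578,472),t(648,507)]
sp=[s(622,333),s(330,433),s(590,312),s(297,408),s(330,560)]
nm=['lip out far','lip out near','lip in far','lip in near','bottom near']
X=tri(T,tp,S,sp)
for n,x in zip(nm,X):print(n,x*1000)
print('plane46 top',plane(T,tp[:4],.046)*1000);print('plane46 side',plane(S,sp[:4],.046)*1000)
# side wall tops z=40: near wall outer edge (150,498)-(560,478) top view ; back wall top
print('backwall top front edge z86', plane(T,[t(125,62),t(128,458)],.086)*1000)
print('bw side', plane(S,[s(357,50),s(60,130)],.086)*1000)
print('bottom near edge z0', plane(T,[t(648,507),t(140,522)],0)*1000, plane(S,[s(330,560),s(62,378),s(615,458)],0)*1000)
# panel by lines
for n,c in C.items():
    im=c['img'].astype(int);x0,y0,x1,y1=dict(top=(305,190,385,255),side=(310,230,420,300))[n]
    sub=im[y0:y1,x0:x1];m=((sub.min(2)>(150 if n=='top' else 110))&(sub.max(2)-sub.min(2)<50)).astype(np.uint8)*255
    m=cv2.morphologyEx(m,cv2.MORPH_CLOSE,np.ones((15,15)))
    cs=max(cv2.findContours(m,0,1)[0],key=cv2.contourArea).reshape(-1,2)+[x0,y0]
    P=plane(c,cs,.004)[:,:2]*1000
    print(n,cv2.minAreaRect(P.astype(np.float32)))
# grip top face: top view ends; side view ends
def tp4(u,v): return t(u,v,10,310,195)
def s3(u,v): return t(u,v,8,320,230)
# grip far end top (+), near end
print('grip', tri(T,[tp4(360,103),tp4(365,390)],S,[s3(462,97),s3(275,163)])*1000)
print('grip top z40', plane(T,[tp4(360,103),tp4(362,392)],.040)*1000)
E
python3 m.py
```

```text
lip out far [536.614   38.772   44.8945   0.0195]
lip out near [428.0418  35.8542  43.4517   1.4463]
lip in far [533.3211  55.6579  44.5411   6.6153]
lip in near [428.9817  54.1012  42.9635   1.0745]
bottom near [429.3898  36.3351   0.235    1.6689]
plane46 top [[536.2026  38.7231  46.    ]
 [426.7425  36.0686  46.    ]
 [529.7379  57.118   46.    ]
 [427.7257  54.1488  46.    ]]
plane46 side [[535.2834  37.1158  46.    ]
 [426.1846  31.9336  46.    ]
 [535.3605  53.1484  46.    ]
 [426.42    49.3961  46.    ]]
backwall top front edge z86 [[532.7677 174.2414  86.    ]
 [422.2459 170.9982  86.    ]]
bw side [[532.8648 176.3572  86.    ]
 [421.705  174.3128  86.    ]]
bottom near edge z0 [[428.6865  36.7261   0.    ]
 [425.2341 183.6808   0.    ]] [[430.4899  36.4924   0.    ]
 [421.6718 174.8142   0.    ]
 [539.0475  41.2154   0.    ]]
top ((412.63873291015625, -101.10623168945312), (129.9314727783203, 95.43830871582031), 89.47810363769531)
side ((411.5726623535156, -101.63352966308594), (135.82237243652344, 96.61703491210938), 89.77257537841797)
grip [[ 441.0525 -100.1103   39.1981    1.2403]
 [ 379.2349 -102.0419   41.489     9.3642]]
grip top z40 [[ 441.4017 -100.3491   40.    ]
 [ 374.8936  -99.1657   40.    ]]
```

```bash
cat > m2.py <<'E'
from m import *
print('----')
def edgefit(c,roi,thr,z,close=15):
    im=c['img'].astype(int);x0,y0,x1,y1=roi;sub=im[y0:y1,x0:x1]
    m=((sub.min(2)>thr)&(sub.max(2)-sub.min(2)<50)).astype(np.uint8)*255
    m=cv2.morphologyEx(m,cv2.MORPH_CLOSE,np.ones((close,close)))
    cs=max(cv2.findContours(m,0,cv2.CHAIN_APPROX_NONE)[0],key=cv2.contourArea).reshape(-1,2)+[x0,y0]
    P=plane(c,cs,z)[:,:2]*1000
    ctr=P.mean(0);r=[]
    for ax,sg,half in((1,1,30),(1,-1,30),(0,1,45),(0,-1,45)):
        q=P[(np.abs(P[:,1-ax]-ctr[1-ax])<half)&(sg*(P[:,ax]-ctr[ax])>20)]
        k=np.polyfit(q[:,1-ax],q[:,ax],1);r.append((k[1]+k[0]*ctr[1-ax],np.degrees(np.arctan(k[0]))))
    return r
for n,roi,th in(('top',(305,190,385,255),150),('side',(310,230,420,300),110)):
    print(n,edgefit(C[n],roi,th,.004))
print('vise',tri(T,[[560,228],[520,238]],S,[[545,368],[510,395]])*1000)
E
python3 m2.py | sed '1,/----/d'
```

```text
top [(np.float64(-36.327656173661076), np.float64(-0.7772537967252783)), (np.float64(-164.54232846817442), np.float64(-1.9891943512607333)), (np.float64(460.25087399741335), np.float64(0.3977978624875031)), (np.float64(364.9236957331423), np.float64(0.5218986682635245))]
side [(np.float64(-43.35332662077886), np.float64(-8.438934615471803)), (np.float64(-168.25626593955457), np.float64(-0.678998672627157)), (np.float64(455.0166986630278), np.float64(-9.873316664589211)), (np.float64(364.25314575326513), np.float64(0.6108479775686179))]
vise [[ 366.1149 -537.3963  109.5654    8.0048]
 [ 364.103  -496.1126   26.3621    0.2043]]
```

move_arm --pt "6 2.3 -2.6 0 0 0 0" --pt "6 2.3 -2.6 0 0 0 0" --pt "6 2.3 -2.6 0 0 0 0" --pt "6 2.3 -2.6 0 0 0 0" --pt "6 2.3 -2.6 0 0 0 0" --force 30

```text
time_s: 0.62
tool_pos: [0.3146, -0.4282, 0.2201]
tool_rot: [-180.0, 0.0, 23.7]
force: [0.5, 0.4, 0.6]
grip_width: 0.0636
```

move_arm --pt "6 2.3 -2.6 0 0 0 0" --pt "6 2.3 -2.6 0 0 0 0" --pt "6 2.3 -2.6 0 0 0 0" --pt "6 2.3 -2.6 0 0 0 0" --pt "6 2.3 -2.6 0 0 0 0"

```text
time_s: 1.03
tool_pos: [0.3675, -0.2629, 0.2204]
tool_rot: [180.0, 0.0, 23.7]
force: [0.9, -0.3, 1.7]
grip_width: 0.0604
```

move_arm --pt "6 2.3 -2.6 0 0 0 0" --pt "6 2.3 -2.6 0 0 0 0" --pt "6 2.3 -2.6 0 0 0 0" --pt "6 2.3 -2.6 0 0 0 0" --pt "6 2.0 -2.5 0 0 0 0"

```text
time_s: 1.45
tool_pos: [0.4184, -0.0993, 0.2204]
tool_rot: [180.0, -0.0, 23.8]
force: [-0.2, 0.2, 0.3]
grip_width: 0.0595
```

move_arm --pt "6 0 0 0.5 0 0 0.085" --pt "6 0 0 1 0 0 0.085" --pt "6 0 0 1 0 0 0.085" --pt "6 0 0 1 0 0 0.085" --pt "6 0 0 0.5 0 0 0.085"

```text
time_s: 1.87
tool_pos: [0.4173, -0.1012, 0.1791]
tool_rot: [-180.0, 0.1, -0.9]
force: [-0.2, -0.4, -0.3]
grip_width: 0.0601
```

move_arm --pt "6 0 0 3 0 0 0" --pt "6 0 0 3 0 0 0" --pt "6 0 0 3 0 0 0" --pt "6 0 0 2 0 0 0" --pt "6 0 0 1 0 0 0"

```text
time_s: 2.28
tool_pos: [0.4159, -0.1008, 0.0577]
tool_rot: [-179.9, 0.2, -0.6]
force: [-0.4, 1.1, 0.8]
grip_width: 0.0599
```

```bash
python3 - <<'E'
from cell import env, viewer, job
import cv2
a=viewer.read_camera('side')['img'][:,:,::-1]
b=viewer.read_camera('top')['img'][:,:,::-1]
A=cv2.resize(a[170:310,260:440],None,fx=4,fy=4);cv2.imwrite('pics/g1.png',A)
print(env.get_obs()['tool_pos'],env.get_obs()['force'],env.get_obs()['time_s'])
E
```

```text
[ 0.41663372 -0.10100026  0.0589503 ] [0.37799973 0.33436584 0.10627963] 2.3833
```

View pics/g1.png

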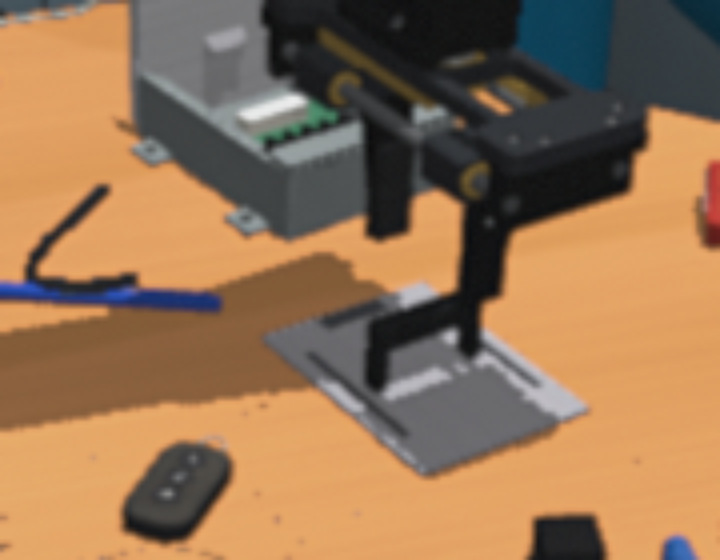

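The fingers straddle the grip bar, with the near finger at crop (480,270). I'll go down 2 cm and close.

move_arm --pt "6 0 0 1 0 0 0" --pt "6 0 0 1 0 0 0" --pt "6 0 0 0 0 0 0" --pt "0.5 0 0 0 0 0 0" --pt "0.5 0 0 0 0 0 0" --force 40

```text
time_s: 2.8
tool_pos: [0.4185, -0.1016, 0.0408]
tool_rot: [180.0, -0.0, -0.6]
force: [-0.4, -0.3, 0.4]
grip_width: 0.0528
```

move_arm --pt "0.5 0 0 0 0 0 0" --pt "0.5 0 0 0 0 0 0" --pt "0.5 0 0 0 0 0 0" --pt "0.5 0 0 0 0 0 0"

```text
time_s: 3.13
tool_pos: [0.4182, -0.1016, 0.0406]
tool_rot: [180.0, -0.0, -0.6]
force: [-0.5, -1.0, -0.1]
grip_width: 0.028
```

move_arm --pt "0.5 0 0 0 0 0 0" --pt "0.5 0 0 0 0 0 0" --pt "0.5 0 0 0 0 0 0" --pt "0.5 0 0 0 0 0 0" --pt "0.5 0 0 0 0 0 0"

```text
time_s: 3.55
tool_pos: [0.418, -0.1015, 0.0403]
tool_rot: [180.0, 0.0, -0.6]
force: [0.2, -0.2, -0.2]
grip_width: 0.0057
```

The opening reads 5.7 mm, but the bar is 12 mm wide, so the grasp may have missed. I'll look.

```bash
python3 - <<'E'
from cell import env, viewer, job
import cv2,numpy as np
a=viewer.read_camera('side')['img'][:,:,::-1]
b=viewer.read_camera('top')['img'][:,:,::-1]
cv2.imwrite('pics/g2.png',np.hstack([cv2.resize(a[210:310,310:420],None,fx=4,fy=4),cv2.resize(b[190:290,300:385],None,fx=4,fy=4)]))
E
```

```text
(no output)
```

View pics/g2.png

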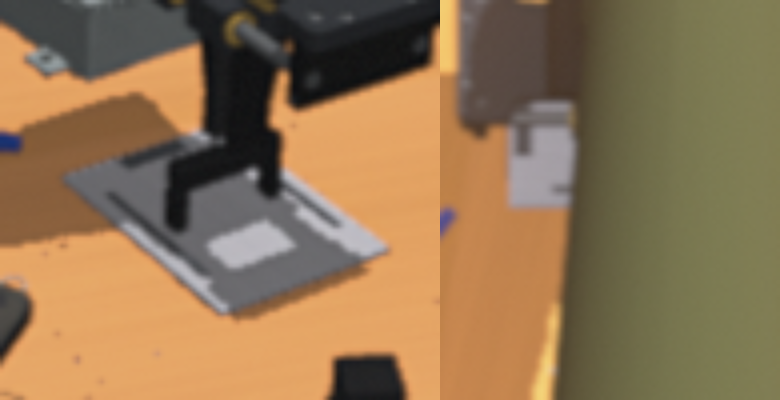

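```bash
python3 - <<'E'
from cell import env, viewer, job
import cv2,numpy as np
a=viewer.read_camera('side')['img'][:,:,::-1]
c=a[205:295,320:415].astype(float)
c=255*(c/255)**0.45
cv2.imwrite('pics/g3.png',cv2.resize(c.astype(np.uint8),None,fx=6.5,fy=6.5,interpolation=cv2.INTER_CUBIC))
o=env.get_obs();print(o['grip_width'],o['tool_pos'],o['tool_rot'],o['time_s'])
E
```

```text
0.005479969796217702 [ 0.41802577 -0.10148838  0.04031392] [ 1.79995410e+02  3.73401402e-03 -6.39492467e-01] 3.7
```

View pics/g3.png

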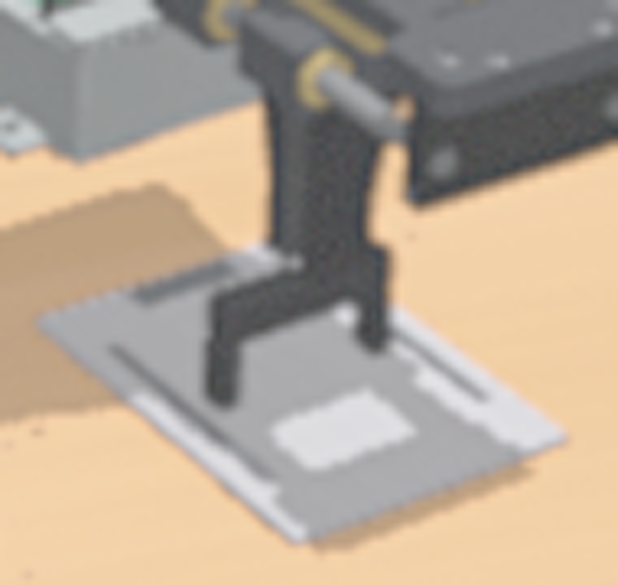

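```bash
python3 - <<'E'
from cell import env, viewer
from h import *
import cv2
print(env.tip_reach,[a for a in dir(env) if not a.startswith('_')])
c=viewer.read_camera('side');im=c['img'][:,:,::-1].copy()
pts=dict(tcp=[.418,-.1015,.0403],tip=[.418,-.1015,.0153],bar1=[.441,-.1005,.040],bar2=[.379,-.102,.04],b3=[.379,-.102,.024])
x0,y0,f=320,205,6.5
crop=255*(im[205:295,320:415]/255.)**.45
crop=cv2.resize(crop.astype(np.uint8),None,fx=f,fy=f,interpolation=cv2.INTER_CUBIC)
for k,p in pts.items():
    u=proj(c,[p])[0];q=((u-[x0,y0]+.5)*f).astype(int);print(k,u,q)
    cv2.circle(crop,tuple(int(v) for v in q),3,(0,0,255),-1);cv2.putText(crop,k,tuple(int(v)+4 for v in q),0,.4,(0,0,255))
cv2.imwrite('pics/g4.png',crop)
E
```

```text
0.025 ['PlanningError', 'get_obs', 'tip_reach']
tcp [368.25302423 244.90052759] [316 262]
tip [367.54194718 256.20644988] [312 336]
bar1 [377.76657213 241.34345776] [378 239]
bar2 [351.26693274 251.17560725] [206 303]
b3 [350.92852494 258.51414248] [204 351]
```

View pics/g4.png

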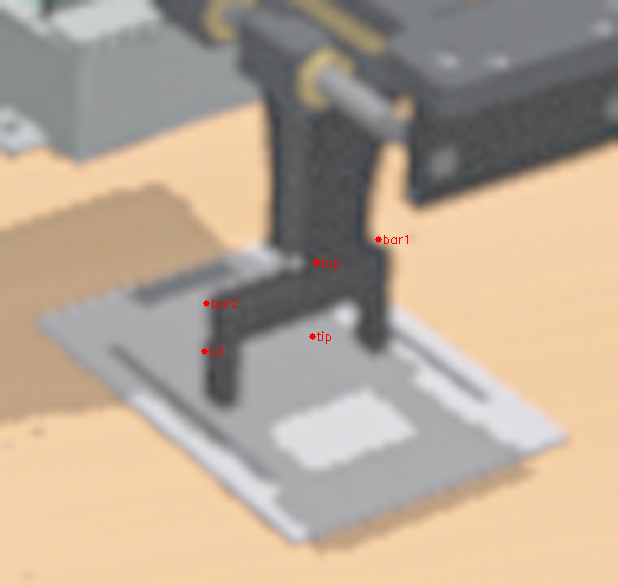

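```bash
python3 - <<'E'
from cell import env, viewer
from h import *
import cv2
c=viewer.read_camera('side');im=c['img'][:,:,::-1].copy()
x0,y0,w,h,f=300,150,160,120,5
crop=255*(im[y0:y0+h,x0:x0+w]/255.)**.35
crop=cv2.resize(crop.astype(np.uint8),None,fx=f,fy=f,interpolation=cv2.INTER_CUBIC)
for sx in(-.0375,.0375):
  for sy in(-.095,.095):
    for zz in(.0853,.110):
      u=proj(c,[[.418+sx,-.1015+sy,zz]])[0];q=((u-[x0,y0]+.5)*f).astype(int)
      cv2.circle(crop,tuple(int(v) for v in q),3,(0,0,255) if zz<.1 else (255,0,0),-1)
cv2.imwrite('pics/g5.png',crop)
E
```

```text
(no output)
```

View pics/g5.png

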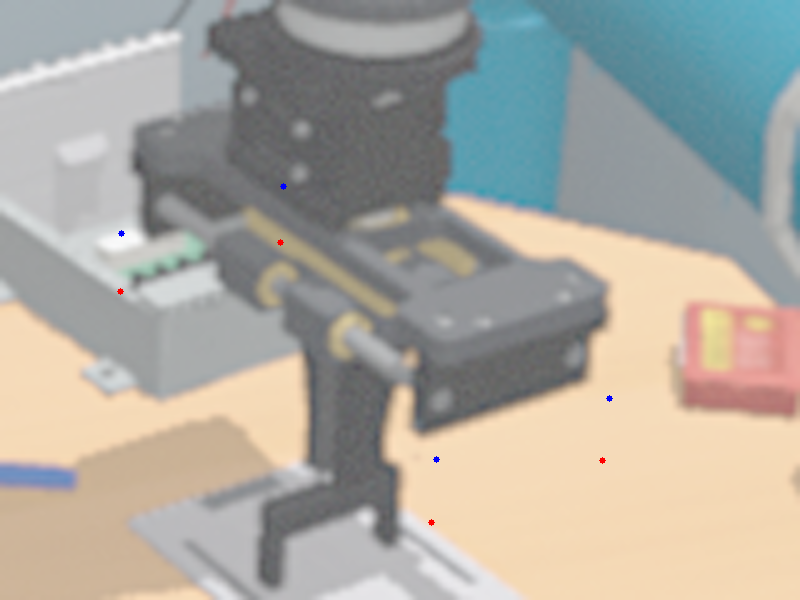

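```bash
python3 - <<'E'
import pickle
from h import *
c=pickle.load(open('C0.pkl','rb'))['side']
for px,y in (([382.5,244.5],-.1315),([380.5,244.5],-.1375),([357,228.5],-.0715),([356,229],-.0655)):
    o,v=rays(c,[px]);print(px,o+v[0]*(y-o[1])/v[0][1])
E
```

```text
[382.5, 244.5] [ 0.42678409 -0.1315      0.0541949 ]
[380.5, 244.5] [ 0.41702062 -0.1375      0.06061206]
[357, 228.5] [ 0.41287783 -0.0715      0.06214016]
[356, 229] [ 0.41517957 -0.0655      0.05732766]
```

The picture disagrees with the stated tool geometry. By triangulation, both fingertips stand at about the reported TCP height (z 0.058 when it reported 0.059), not 25 mm ahead of it. The fingers closed just above the bar and the panel has not moved. I'll open, go about 25 mm lower while watching the force, and check by picture.

move_arm --pt "6 0 0 -0.5 0 0 0" --pt "6 0 0 0 0 0 0" --pt "6 0 0 0 0 0 0" --pt "6 0 0 0 0 0 0" --pt "6 0 0 0 0 0 0"

```text
time_s: 4.22
tool_pos: [0.418, -0.1015, 0.0453]
tool_rot: [180.0, 0.0, -0.6]
force: [-0.3, -0.4, 0.2]
grip_width: 0.0306
```

move_arm --pt "6 0 0 0 0 0 0" --pt "6 0 0 0 0 0 0" --pt "6 0 0 0.7 0 0 0" --pt "6 0 0 0.7 0 0 0" --pt "6 0 0 0 0 0 0"

```text
time_s: 4.63
tool_pos: [0.4167, -0.1011, 0.0297]
tool_rot: [-179.9, 0.2, -0.6]
force: [-0.0, 1.0, 0.5]
grip_width: 0.0582
```

```bash
python3 - <<'E'
from cell import env, viewer
import cv2,numpy as np
im=viewer.read_camera('side')['img'][:,:,::-1]
c=255*(im[205:295,320:415]/255.)**.4
cv2.imwrite('pics/g6.png',cv2.resize(c.astype(np.uint8),None,fx=6.5,fy=6.5,interpolation=cv2.INTER_CUBIC))
o=env.get_obs();print(o['grip_width'],o['tool_pos'],o['tool_rot'],o['force'],o['time_s'])
E
```

```text
0.05892191503604356 [ 0.41701222 -0.1011227   0.03018133] [-1.79943980e+02  1.29659473e-01 -6.29695275e-01] [-0.14847456  0.21543144  0.17267801] 4.6833
```

View pics/g6.png

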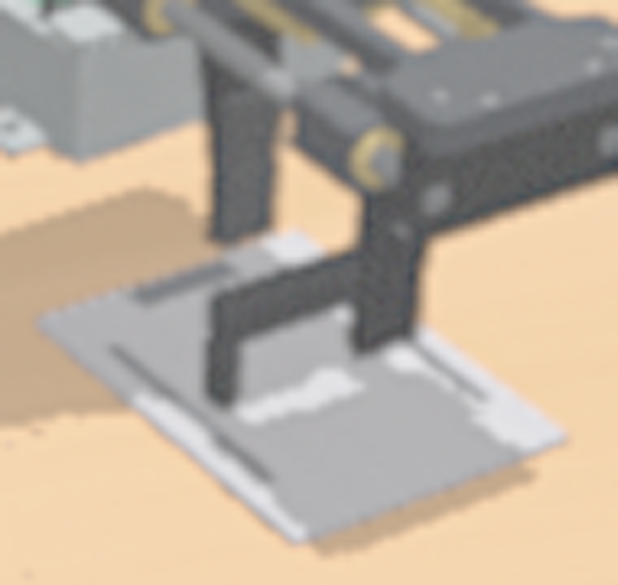

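The open fingers now straddle the bar, with tips at crop (385,350) and (240,240) and z of about 0.03. I'll go another 15 mm down, then close.

move_arm --pt "6 0 0 0.5 0 0 0" --pt "6 0 0 0.5 0 0 0" --pt "6 0 0 0.4 0 0 0" --pt "6 0 0 0 0 0 0" --pt "0.5 0 0 0 0 0 0"

```text
time_s: 5.1
tool_pos: [0.4178, -0.1013, 0.017]
tool_rot: [-180.0, 0.0, -0.6]
force: [0.1, 0.6, 0.1]
grip_width: 0.0579
```

move_arm --pt "0.5 0 0 0 0 0 0" --pt "0.5 0 0 0 0 0 0" --pt "0.5 0 0 0 0 0 0" --pt "0.5 0 0 0 0 0 0" --pt "0.5 0 0 0 0 0 0"

```text
time_s: 5.52
tool_pos: [0.4182, -0.1016, 0.0175]
tool_rot: [180.0, -0.0, -0.6]
force: [0.4, 0.7, 0.6]
grip_width: 0.0279
```

move_arm --pt "0.5 0 0 0 0 0 0" --pt "0.5 0 0 0 0 0 0" --pt "0.5 0 0 0 0 0 0" --pt "0.5 0 0 0 0 0 0"

```text
time_s: 5.85
tool_pos: [0.4181, -0.1015, 0.0174]
tool_rot: [180.0, -0.0, -0.6]
force: [-0.2, -0.3, -0.4]
grip_width: 0.0117
```

```bash
python3 - <<'E'
from cell import env, viewer
import cv2,numpy as np
im=viewer.read_camera('side')['img'][:,:,::-1]
c=255*(im[205:295,320:415]/255.)**.4
cv2.imwrite('pics/g7.png',cv2.resize(c.astype(np.uint8),None,fx=6.5,fy=6.5,interpolation=cv2.INTER_CUBIC))
o=env.get_obs();print(o['grip_width'],o['tool_pos'],o['tool_rot'],o['force'],o['time_s'])
E
```

```text
0.011523034784718483 [ 0.41808481 -0.10152166  0.01738442] [ 1.79992541e+02 -2.16493361e-03 -6.40104366e-01] [-0.08802516  0.20102352  0.819137  ] 5.9
```

View pics/g7.png

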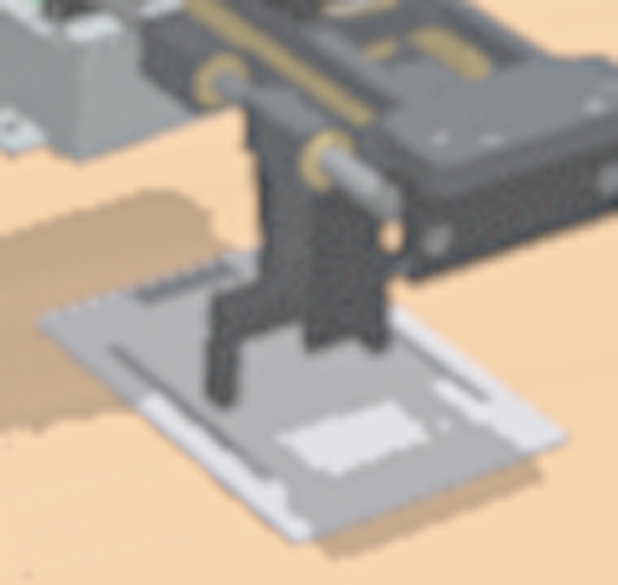

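The fingers now grip the bar (opening 11.5 mm). I'll lift straight up and check that the panel follows.

move_arm --pt "0.5 0 0 -1 0 0 0" --pt "0.5 0 0 -3 0 0 0" --pt "0.5 0 0 -4 0 0 0" --pt "0.5 0 0 -4 0 0 0" --pt "0.5 0 0 -3 0 0 0"

```text
time_s: 6.32
tool_pos: [0.4187, -0.1012, 0.1709]
tool_rot: [179.9, -0.2, -0.6]
force: [1.0, 0.1, -1.5]
grip_width: 0.0117
```

move_arm --pt "0.5 0 0 -2 0.1 0 0" --pt "0.5 0 0 -1 0.1 0 0" --pt "0.5 0 0 0 0.1 0 0" --pt "0.5 0 0 0 0.1 0 0" --pt "0.5 0 0 0 0.1 0 0"

```text
time_s: 6.73
tool_pos: [0.4186, -0.1032, 0.1989]
tool_rot: [-151.2, -0.2, -0.6]
force: [-0.1, 0.7, -2.0]
grip_width: 0.0116
```

```bash
python3 - <<'E'
from cell import env, viewer
import cv2,numpy as np
a=viewer.read_camera('side')['img'][:,:,::-1]
b=viewer.read_camera('top')['img'][:,:,::-1]
cv2.imwrite('pics/l1.png',np.vstack([a[100:320,200:500],b[120:300,180:480]]))
o=env.get_obs();print(o['grip_width'],o['tool_pos'],o['tool_rot'],o['force'],o['wrist_torque'],o['time_s'])
E
```

```text
0.011442189969935613 [ 0.41694089 -0.10586292  0.19577803] [-151.2302575     0.16900064   -1.02613273] [-0.47865691 -1.06764729 -2.37893365] [-0.76316518  0.06553442  0.04914941] 6.8333
```

View pics/l1.png

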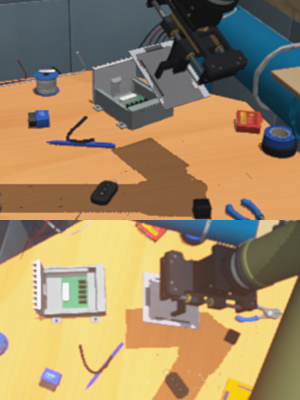

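```bash
cat > ov.py <<'E'
from cell import env, viewer
import cv2,numpy as np,sys
from scipy.spatial.transform import Rotation as Ro
from h import *
np.set_printoptions(precision=4,suppress=True)
# panel in tool frame: panel x = -tool y, panel y = tool x?, panel z=-tool z
PO=np.array([-.006,0,.0174])   # panel origin in tool frame
PR=np.array([[0,1,0],[-1,0,0],[0,0,1]]).T  # placeholder
def toolpose(o): return np.array(o['tool_pos']),Ro.from_euler('xyz',o['tool_rot'],degrees=True).as_matrix()
def panel_pts(o,P):
    p,R=toolpose(o)
    # panel axes in tool: ex=-y_t, ey=-x_t, ez=-z_t
    M=np.array([[0,-1,0],[-1,0,0],[0,0,-1.]])
    return p+(PO+np.array(P,float)@M.T)@R.T
BC=np.array([.4792,.107,0.]);BY=np.radians(91.7)
def box_pts(P):
    c,s=np.cos(BY),np.sin(BY);R=np.array([[c,-s,0],[s,c,0],[0,0,1]])
    return BC+np.array(P,float)@R.T
def in_box(W):
    c,s=np.cos(BY),np.sin(BY);R=np.array([[c,-s,0],[s,c,0],[0,0,1]])
    return (np.array(W)-BC)@R
L=.065;W=.048
COR=[[-L,-W,.004],[-L,W,.004],[L,W,.004],[L,-W,.004]]
LIP=[[-.0525,-.055,.046],[-.0525,.055,.046],[-.0705,.055,.046],[-.0705,-.055,.046]]
BW=[[.0665,-.055,.086],[.0665,.055,.086]]
def overlay(n,roi,f,name,g=.6):
    c=viewer.read_camera(n);o=env.get_obs();x0,y0,w,h=roi
    im=255*(c['img'][y0:y0+h,x0:x0+w,::-1]/255.)**g
    im=cv2.resize(im.astype(np.uint8),None,fx=f,fy=f,interpolation=cv2.INTER_CUBIC)
    def poly(P,col,cl=True):
        u=((proj(c,P)-[x0,y0]+.5)*f);cv2.polylines(im,[u.astype(np.int32)],cl,col,1,cv2.LINE_AA)
    poly(panel_pts(o,COR),(0,0,255));poly(box_pts(LIP),(255,0,0));poly(box_pts(BW),(255,0,0),False)
    cv2.imwrite(name,im);return c,o
def status():
    o=env.get_obs()
    t=in_box(panel_pts(o,[[-L,0,.004]]))[0]*1000;l=in_box(panel_pts(o,[[L,0,.004]]))[0]*1000
    print('t',round(o['time_s'],2),'tool',np.array(o['tool_pos'])*1000,o['tool_rot'],'F',o['force'],'M',o['wrist_torque'],'w',round(o['grip_width']*1000,1))
    print('tongue',t,'latch',l)
E
python3 - <<'E'
from ov import *
overlay('side',(270,130,160,110),5,'pics/l2.png')
overlay('top',(200,140,180,110),4.4,'pics/l3.png')
status()
E
```

```text
t 6.93 tool [ 417.9428 -102.375   197.1872] [-151.4185    0.0379   -0.659 ] F [ 0.5613 -0.4973 -1.4867] M [-0.5955 -0.0072  0.0041] w 11.9
tongue [-257.8427   75.5504  154.3276] latch [-143.7833   70.8104  216.5207]
```

View pics/l2.png

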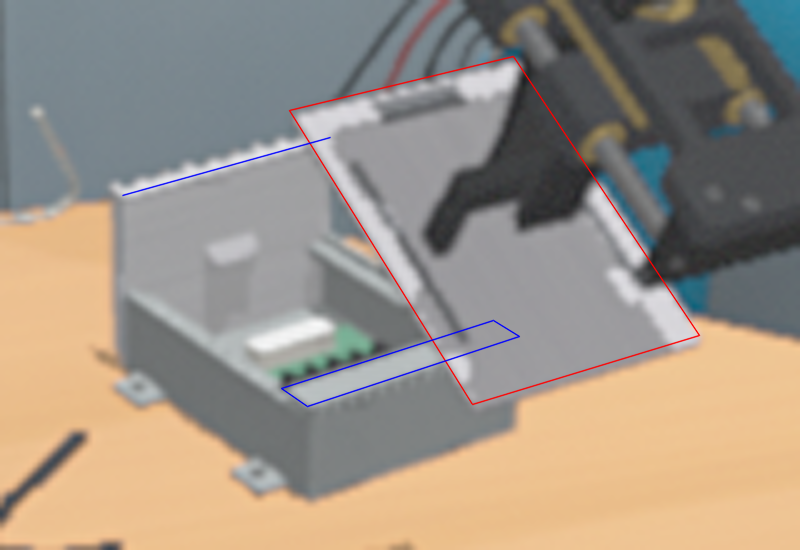

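View pics/l3.png

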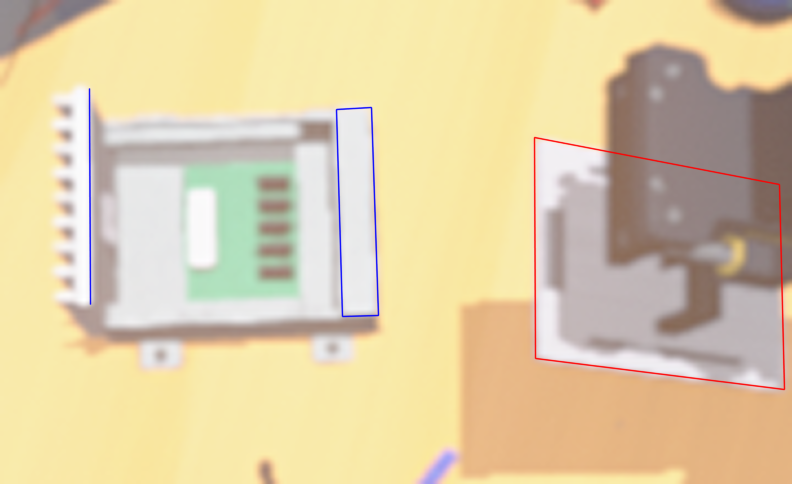

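The overlay matches the held panel in both views to about 1 px, so the reported tool frame and my panel-in-tool transform agree. The drawn box outline also fits. Next I'll plan the transfer.

```bash
cat >> ov.py <<'E'
def target(tx,ty,tz,th):
    """tool pose that puts tongue at box mm (tx,ty,tz), tilt th deg"""
    th=np.radians(th);c,s=np.cos(BY),np.sin(BY);B=np.array([[c,-s,0],[s,c,0],[0,0,1]])
    Rp=B@Ro.from_euler('y',-th).as_matrix()
    M=np.array([[0,-1,0],[-1,0,0],[0,0,-1.]])
    R=Rp@M.T
    tong=box_pts([[tx/1e3,ty/1e3,tz/1e3]])[0]
    p=tong-R@(PO+M@np.array([-L,0,.004]))
    return p,R
def plan(seq,start=None):
    p,R=toolpose(env.get_obs()) if start is None else start
    for t in seq:
        q,S=target(*t);d=R.T@(q-p)*100;w=Ro.from_matrix(R.T@S).as_rotvec()
        print(t,'shift cm',d,'turn',w,'tool',q*1000,'n',np.ceil(max(np.linalg.norm(d)/4,np.linalg.norm(w)/.12)))
        p,R=q,S
E
python3 - <<'E'
from ov import *
status()
plan([(-46,0,120,30),(-46,0,60,30),(-46,0,33,30),(-61,0,33,30)])
E
```

```text
t 6.93 tool [ 417.9428 -102.375   197.1872] [-151.4185    0.0379   -0.659 ] F [ 0.5613 -0.4973 -1.4867] M [-0.5955 -0.0072  0.0041] w 11.9
tongue [-257.8427   75.5504  154.3276] latch [-143.7833   70.8104  216.5207]
(-46, 0, 120, 30) shift cm [  6.4714 -17.2028  13.1345] turn [ 0.0247 -0.0196 -0.0362] tool [485.0908 110.7681 164.1047] n 6.0
(-46, 0, 60, 30) shift cm [0.     3.     5.1962] turn [0. 0. 0.] tool [485.0908 110.7681 104.1047] n 2.0
(-46, 0, 33, 30) shift cm [0.     1.35   2.3383] turn [0. 0. 0.] tool [485.0908 110.7681  77.1047] n 1.0
(-61, 0, 33, 30) shift cm [ 0.     1.299 -0.75 ] turn [0. 0. 0.] tool [485.5358  95.7747  77.1047] n 1.0
```

move_arm --pt "0.5 0.65 -1.72 1.3 0 0 0" --pt "0.5 0.65 -1.72 1.3 0 0 0" --pt "0.5 0.65 -1.72 1.3 0 0 0" --pt "0.5 0.65 -1.72 1.3 0 0 0" --pt "0.5 0.65 -1.72 1.3 0 0 0"

```text
time_s: 7.35
tool_pos: [0.4518, 0.0068, 0.1822]
tool_rot: [-151.6, -0.1, -0.4]
force: [0.6, -0.3, -1.7]
grip_width: 0.0116
```

move_arm --pt "0.5 0.65 -1.72 1.3 0 0 0" --pt "0.5 0.65 -1.72 1.3 0 0 0" --pt "0.5 0.65 -1.72 1.3 0 0 0" --pt "0.5 0.65 -1.72 1.3 0 0 0" --pt "0.5 0.65 -1.72 1.3 0.025 -0.02 -0.036"

```text
time_s: 7.77
tool_pos: [0.4845, 0.1142, 0.1671]
tool_rot: [-150.1, -0.2, 2.1]
force: [0.9, -0.6, -1.2]
grip_width: 0.0117
```

move_arm --pt "0.5 0 0 0 0 0 0" --pt "0.5 0 0 0 0 0 0" --pt "0.5 0 0 0 0 0 0"

```text
time_s: 8.02
tool_pos: [0.485, 0.1105, 0.1661]
tool_rot: [-150.1, -0.1, 1.8]
force: [-0.1, -1.1, -0.6]
grip_width: 0.0114
```

```bash
python3 - <<'E'
from ov import *
overlay('side',(270,110,130,120),5,'pics/l4.png')
overlay('top',(190,110,160,125),4.7,'pics/l5.png')
status()
plan([(-46,0,60,30),(-46,0,33,30),(-61,0,33,30)])
E
```

```text
t 8.12 tool [485.3379 109.5072 165.9972] [-150.0296   -0.0629    1.6873] F [ 0.6292 -0.9854 -2.0159] M [-0.6836  0.0023  0.0191] w 11.6
tongue [-47.2891  -0.2469 121.9116] latch [ 65.3278  -0.2006 186.8533]
(-46, 0, 60, 30) shift cm [-0.0278  2.982   5.4249] turn [ 0.0005 -0.0011  0.0004] tool [485.0908 110.7681 104.1047] n 2.0
(-46, 0, 33, 30) shift cm [0.     1.35   2.3383] turn [0. 0. 0.] tool [485.0908 110.7681  77.1047] n 1.0
(-61, 0, 33, 30) shift cm [ 0.     1.299 -0.75 ] turn [0. 0. 0.] tool [485.5358  95.7747  77.1047] n 1.0
```

View pics/l4.png

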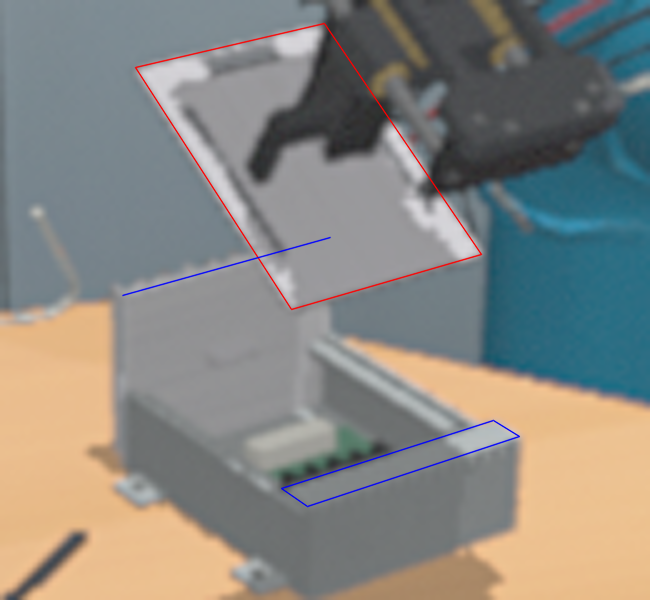

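View pics/l5.png

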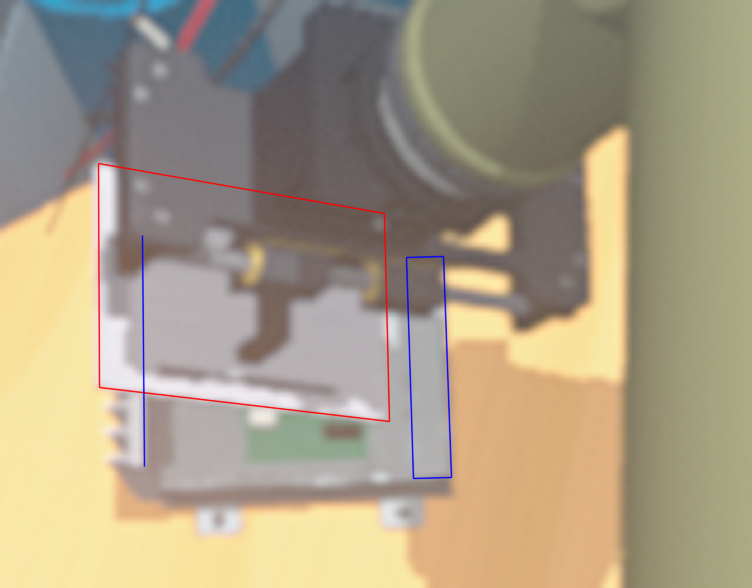

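The panel is tilted 30° over the box and the overlays agree: tongue edge at side (292,310)–(480,255), lip at (282,488)–(520,436). I'll descend.

move_arm --pt "0.5 0 0.8 1.4 0 0 0" --pt "0.5 0 0.8 1.4 0 0 0" --pt "0.5 0 0.8 1.4 0 0 0" --pt "0.5 0 0.6 1.2 0 0 0" --pt "0.5 0 0 0 0 0 0"

```text
time_s: 8.53
tool_pos: [0.4835, 0.1103, 0.1017]
tool_rot: [-149.9, 0.2, 1.6]
force: [-0.4, 0.3, -0.4]
grip_width: 0.0118
```

move_arm --pt "0.5 0 0.3 0.5 0 0 0" --pt "0.5 0 0.3 0.5 0 0 0" --pt "0.5 0 0.3 0.5 0 0 0" --pt "0.5 0 0 0 0 0 0"

```text
time_s: 8.87
tool_pos: [0.485, 0.1106, 0.0857]
tool_rot: [-149.9, 0.0, 1.7]
force: [-1.1, 0.5, -2.1]
grip_width: 0.0116
```

```bash
python3 - <<'E'
from ov import *
overlay('side',(270,110,130,120),5,'pics/l6.png')
status()
plan([(-46,0,33,30),(-61,0,33,30)])
E
```

```text
t 8.92 tool [485.2071 110.7781  86.1633] [-149.9149    0.0239    1.7069] F [-0.2588  0.096  -1.0294] M [-0.6822  0.0134  0.0135] w 11.8
tongue [-45.9286  -0.1041  41.9875] latch [ 66.5581  -0.1178 107.1546]
(-46, 0, 33, 30) shift cm [-0.0113  0.4547  0.7835] turn [-0.0015  0.0004 -0.0001] tool [485.0908 110.7681  77.1047] n 1.0
(-61, 0, 33, 30) shift cm [ 0.     1.299 -0.75 ] turn [0. 0. 0.] tool [485.5358  95.7747  77.1047] n 1.0
```

View pics/l6.png

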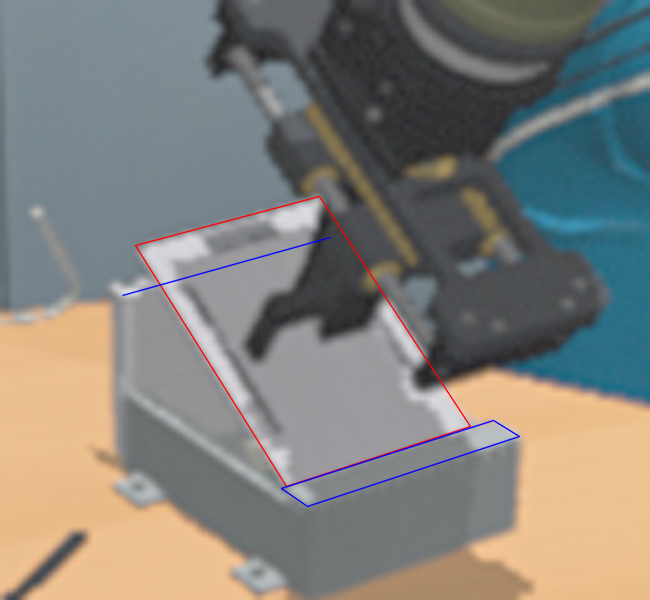

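move_arm --pt "0.5 0 0.23 0.4 0 0 0" --pt "0.5 0 0.23 0.4 0 0 0" --pt "0.5 0 0 0 0 0 0"

```text
time_s: 9.17
tool_pos: [0.4855, 0.1106, 0.0766]
tool_rot: [-149.9, -0.0, 1.7]
force: [0.2, -0.8, -0.6]
grip_width: 0.0117
```

```bash
python3 - <<'E'
from ov import *
status()
plan([(-61,0,33,30)])
E
```

```text
t 9.17 tool [485.4583 110.6262  76.6218] [-149.9421   -0.0114    1.7068] F [ 0.1884 -0.8206 -0.5932] M [-0.8452 -0.071   0.0573] w 11.7
tongue [-46.1089  -0.3778  32.4657] latch [66.4087 -0.3514 97.5795]
(-61, 0, 33, 30) shift cm [-0.0365  1.2609 -0.7855] turn [-0.001  -0.0001  0.0002] tool [485.5358  95.7747  77.1047] n 1.0
```

move_arm --pt "0.5 0 0.25 -0.15 0 0 0" --pt "0.5 0 0.25 -0.15 0 0 0" --pt "0.5 0 0.25 -0.15 0 0 0" --pt "0.5 0 0.25 -0.15 0 0 0" --pt "0.5 0 0.25 -0.15 0 0 0"

```text
time_s: 9.58
tool_pos: [0.4859, 0.0959, 0.0775]
tool_rot: [-149.9, -0.0, 1.7]
force: [0.2, 0.3, -1.6]
grip_width: 0.0112
```

move_arm --pt "0.5 0 0 0 0 0 0" --pt "0.5 0 0 0 0 0 0"

```text
time_s: 9.75
tool_pos: [0.4859, 0.0961, 0.0774]
tool_rot: [-149.9, -0.0, 1.7]
force: [0.4, 0.7, -0.8]
grip_width: 0.0116
```

```bash
python3 - <<'E'
from ov import *
status()
overlay('side',(270,110,130,120),5,'pics/l7.png')
overlay('top',(190,110,160,125),4.7,'pics/l8.png')
status()
plan([(-62,0,34,25),(-63,0,34.5,20),(-64,0,36,15),(-64,0,37.3,10)])
E
```

```text
t 9.75 tool [485.9419  96.0672  77.4145] [-149.9248   -0.0124    1.6882] F [ 0.3854  0.7237 -0.7746] M [-0.7075  0.0104  0.0239] w 11.6
tongue [-60.6605  -0.414   33.2434] latch [51.8373 -0.423  98.3912]
t 9.85 tool [485.843   96.4103  77.4385] [-149.9193   -0.0127    1.7203] F [ 0.3164  1.255  -2.1702] M [-0.7102  0.0092 -0.0611] w 11.8
tongue [-60.3137  -0.3533  33.2626] latch [52.1779 -0.2989 98.4211]
(-62, 0, 34, 25) shift cm [-0.0326  0.0161  0.4326] turn [-0.0887 -0.      0.0004] tool [485.457   98.4288  73.6147] n 1.0
(-63, 0, 34.5, 20) shift cm [ 0.     -0.0226  0.484 ] turn [-0.0873 -0.      0.    ] tool [485.3903 100.6778  69.3232] n 1.0
(-64, 0, 36, 15) shift cm [ 0.     -0.0494  0.3965] turn [-0.0873  0.      0.    ] tool [485.3363 102.4971  65.7666] n 1.0
(-64, 0, 37.3, 10) shift cm [-0.     -0.1257  0.446 ] turn [-0.0873 -0.     -0.    ] tool [485.266  104.8646  61.7836] n 1.0
```

View pics/l7.png

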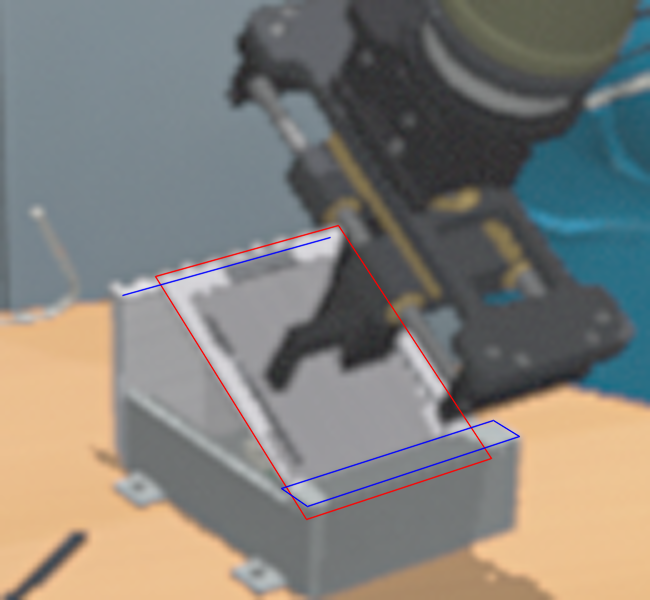

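View pics/l8.png

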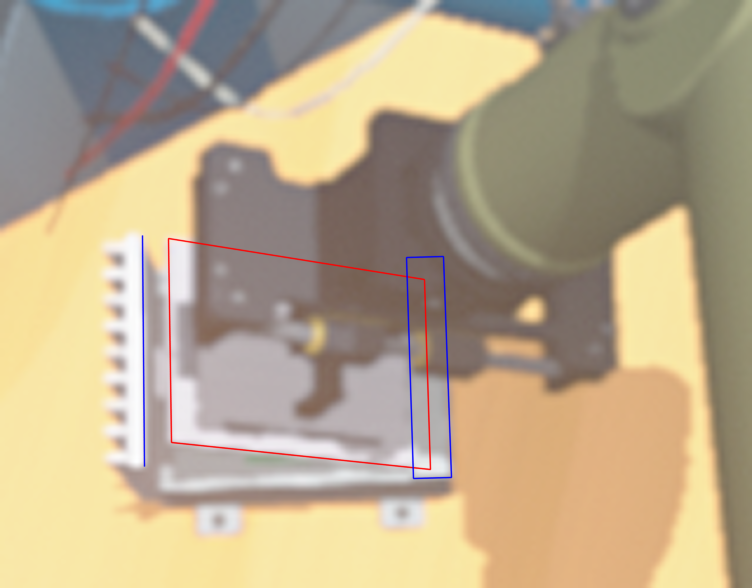

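The tongue edge is hidden under the lip (side (305,515) falls behind the lip face) with no contact force, and the box outline has not moved. I'll lower the catch edge in steps.

move_arm --pt "0.5 0 0 0.22 -0.044 0 0" --pt "0.5 0 0 0.22 -0.044 0 0" --pt "0.5 0 0 0.24 -0.044 0 0" --pt "0.5 0 0 0.24 -0.044 0 0" --pt "0.5 0 0 0 0 0 0"

```text
time_s: 10.27
tool_pos: [0.4853, 0.1031, 0.0698]
tool_rot: [-160.0, -0.1, 2.0]
force: [-0.3, 0.6, -1.9]
grip_width: 0.0118
```

```bash
python3 - <<'E'
from ov import *
status()
plan([(-64,0,36,15),(-64.5,0,37.3,10)])
E
```

```text
t 10.27 tool [485.3464 103.0676  69.7903] [-160.0381   -0.0652    1.984 ] F [-0.3367  0.5593 -1.8521] M [-0.409  -0.0451  0.0025] w 11.8
tongue [-60.662   -0.3469  34.9979] latch [61.5258  0.3094 79.3791]
(-64, 0, 36, 15) shift cm [-0.0034  0.1909  0.3587] turn [-0.0866  0.0004  0.0051] tool [485.3363 102.4971  65.7666] n 1.0
(-64.5, 0, 37.3, 10) shift cm [-0.     -0.0774  0.4331] turn [-0.0873 -0.     -0.    ] tool [485.2809 104.3649  61.7836] n 1.0
```

move_arm --pt "0.5 0 0.2 0 0 0 0" --pt "0.5 0 0 0.18 -0.044 0 0" --pt "0.5 0 0 0.18 -0.044 0 0" --pt "0.5 0 0 0 0 0 0"

```text
time_s: 10.6
tool_pos: [0.4852, 0.1015, 0.0651]
tool_rot: [-165.0, 0.0, 1.9]
force: [0.2, 0.7, -1.9]
grip_width: 0.0114
```

move_arm --pt "0.5 0 -0.04 0.21 -0.044 0 0" --pt "0.5 0 -0.04 0.21 -0.044 0 0" --pt "0.5 0 0 0 0 0 0" --pt "0.5 0 0 0 0 0 0"

```text
time_s: 10.93
tool_pos: [0.4854, 0.102, 0.0612]
tool_rot: [-169.9, 0.0, 1.7]
force: [-1.3, 4.1, 0.8]
grip_width: 0.0116
```

```bash
python3 - <<'E'
from ov import *
status()
overlay('side',(270,110,130,120),5,'pics/m1.png')
overlay('top',(190,110,160,125),4.7,'pics/m2.png')
status()
plan([(-64.5,0,39,5),(-65.5,0,40,1)])
E
```

```text
t 10.93 tool [485.4454 101.9945  61.1813] [-169.9303    0.0448    1.7493] F [-1.3286  4.0659  0.8147] M [0.7968 0.2701 0.0838] w 11.6
tongue [-66.8495  -0.128   36.6274] latch [61.1479 -0.0357 59.3574]
t 11.03 tool [485.4655 101.8897  61.2651] [-169.9089    0.0561    1.6592] F [-1.4226  6.1916  0.1673] M [1.0928 0.2846 0.1197] w 11.9
tongue [-66.9362  -0.0432  36.6894] latch [61.0527 -0.1566 59.4673]
(-64.5, 0, 39, 5) shift cm [-0.0111 -0.3741  0.3968] turn [-0.0889  0.0009 -0.0008] tool [485.2245 106.2632  58.0141] n 1.0
(-65.5, 0, 40, 1) shift cm [0.     0.0133 0.3483] turn [-0.0698  0.      0.    ] tool [485.2194 106.4346  54.5324] n 1.0
```

View pics/m1.png

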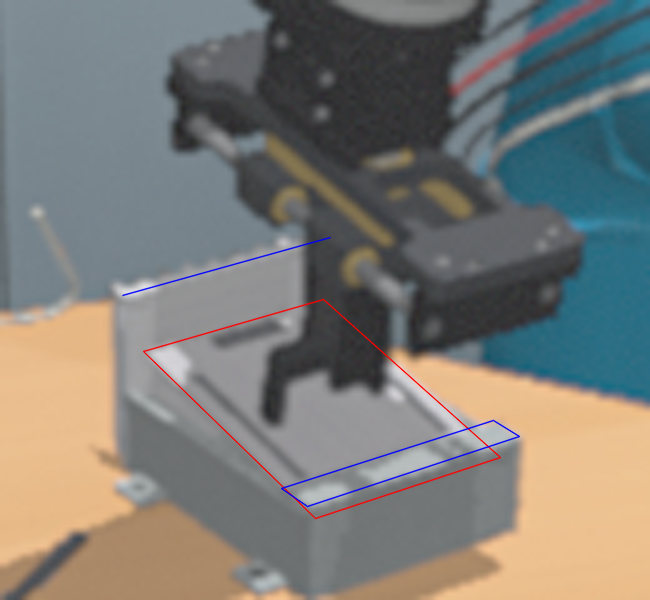

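View pics/m2.png

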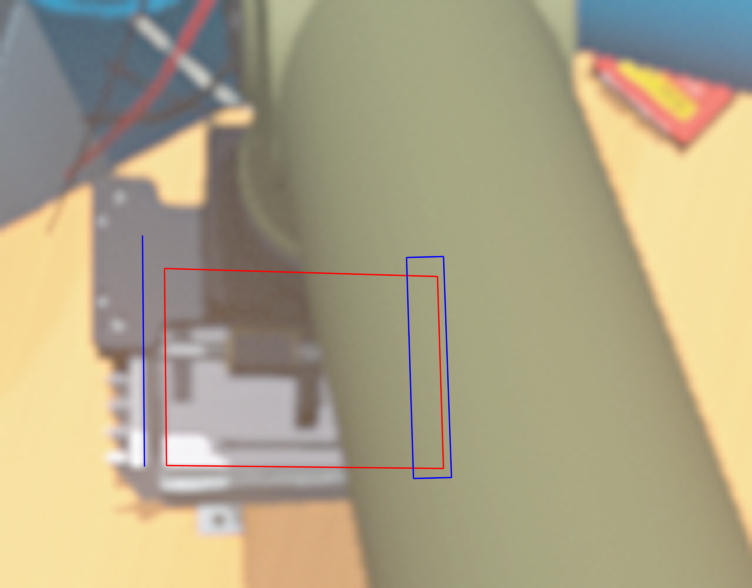

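There is contact: about 6 N along +Y, because the tongue touches the lip's end wall. I'll back off 3 mm towards the catch.

move_arm --pt "0.5 0 -0.3 0.05 0 0 0" --pt "0.5 0 0 0 0 0 0"

```text
time_s: 11.2
tool_pos: [0.4858, 0.1031, 0.061]
tool_rot: [-170.1, -0.0, 1.6]
force: [-0.8, 0.0, -1.5]
grip_width: 0.0116
```

```bash
python3 - <<'E'
from ov import *
status()
plan([(-65,0,38,6),(-65,0,39,3),(-65.5,0,40,0)])
E
```

```text
t 11.2 tool [485.8302 103.1197  60.974 ] [-170.1113   -0.0064    1.6275] F [-0.7865  0.0429 -1.5429] M [-0.2231 -0.0318  0.0166] w 11.6
tongue [-65.8007  -0.4368  36.6097] latch [62.2679 -0.5964 58.9351]
(-65, 0, 38, 6) shift cm [-0.0515 -0.1793  0.3209] turn [-0.0679 -0.0003 -0.0012] tool [485.2495 105.422   58.1209] n 1.0
(-65, 0, 39, 3) shift cm [-0.     -0.0717  0.2426] turn [-0.0524 -0.     -0.    ] tool [485.2208 106.388   55.7835] n 1.0
(-65.5, 0, 40, 0) shift cm [-0.     -0.0165  0.2395] turn [-0.0524  0.      0.    ] tool [485.2122 106.6782  53.4   ] n 1.0
```

move_arm --pt "0.5 0 -0.08 0.16 -0.034 0 0" --pt "0.5 0 -0.08 0.16 -0.034 0 0" --pt "0.5 0 0 0 0 0 0"

```text
time_s: 11.45
tool_pos: [0.4857, 0.1065, 0.0582]
tool_rot: [-174.1, -0.0, 1.8]
force: [0.4, -1.5, -1.9]
grip_width: 0.0119
```

```bash
python3 - <<'E'
from ov import *
status()
plan([(-65,0,39,3),(-65.5,0,40,0)])
E
```

```text
t 11.45 tool [485.7429 106.468   58.2392] [-174.0601   -0.0413    1.7868] F [ 0.4298 -1.5403 -1.903 ] M [-0.4228 -0.1103  0.0393] w 11.9
tongue [-63.9992  -0.6345  38.1803] latch [65.3027 -0.4289 51.6333]
(-65, 0, 39, 3) shift cm [-0.0526  0.0317  0.2436] turn [-0.0513 -0.0006  0.0016] tool [485.2208 106.388   55.7835] n 1.0
(-65.5, 0, 40, 0) shift cm [-0.     -0.0165  0.2395] turn [-0.0524  0.      0.    ] tool [485.2122 106.6782  53.4   ] n 1.0
```

move_arm --pt "0.5 0 0.05 0.12 -0.026 0 0" --pt "0.5 0 0.02 0.12 -0.026 0 0" --pt "0.5 0 0 0 0 0 0"

```text
time_s: 11.7
tool_pos: [0.4862, 0.1057, 0.0562]
tool_rot: [-177.0, -0.1, 1.7]
force: [0.2, -0.5, 1.7]
grip_width: 0.0119
```

```bash
python3 - <<'E'
from ov import *
status()
plan([(-65.5,0,40,0)])
E
```

```text
t 11.7 tool [486.1821 105.7494  56.2259] [-176.9814   -0.0626    1.744 ] F [ 0.211  -0.5198  1.7021] M [-0.3271  0.0378  0.0243] w 11.9
tongue [-65.666   -1.0096  39.4151] latch [64.1536 -0.9024 46.2609]
(-65.5, 0, 40, 0) shift cm [-0.0944 -0.0808  0.2871] turn [-0.0527 -0.0011  0.0008] tool [485.2122 106.6782  53.4   ] n 1.0
```

move_arm --pt "0.5 -0.05 0 0.12 -0.027 0 0" --pt "0.5 0 0 0.12 -0.027 0 0" --pt "0.5 0 0 0 0 0 0"

```text
time_s: 11.95
tool_pos: [0.4867, 0.1058, 0.0551]
tool_rot: [179.9, -0.2, 1.7]
force: [-0.7, -2.4, 9.0]
grip_width: 0.0118
```

```bash
python3 - <<'E'
from ov import *
status()
overlay('side',(270,110,130,120),5,'pics/n1.png')
plan([(-65.5,0,40,0)])
E
```

```text
t 11.95 tool [486.6561 105.7979  55.1455] [179.9153  -0.1528   1.7229] F [-0.708  -2.4126  8.9842] M [-0.0196  0.4294  0.0873] w 11.8
tongue [-66.4448  -1.4786  41.8257] latch [63.555  -1.4272 41.6335]
(-65.5, 0, 40, 0) shift cm [-0.144  -0.1134  0.1711] turn [ 0.0007 -0.0026  0.0001] tool [485.2122 106.6782  53.4   ] n 1.0
```

View pics/n1.png

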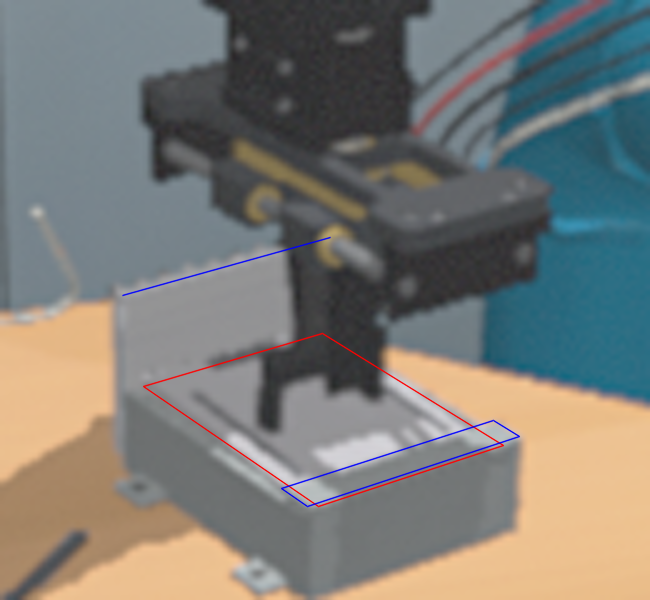

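The panel is almost flat with about 10 N upward reaction, so the catch is being felt. I'll press a little more with the catch edge leading.

move_arm --pt "0.5 0 0 0.1 -0.025 0 0" --pt "0.5 0 0 0.1 -0.025 0 0" --pt "0.5 0 0 0 0 0 0"

```text
time_s: 12.25
tool_pos: [0.4866, 0.1061, 0.0529]
tool_rot: [177.1, -0.2, 1.7]
force: [-1.8, 0.4, 10.6]
grip_width: 0.0119
```

```bash
python3 - <<'E'
from ov import *
status()
E
```

```text
t 12.25 tool [486.6103 106.0654  52.9385] [177.0842  -0.1649   1.7242] F [-1.7806  0.3755 10.5842] M [ 0.2129  0.4828 -0.0642] w 11.9
tongue [-66.754  -1.436  42.845] latch [63.0777 -1.4002 36.2323]
```

```bash
python3 - <<'E'
from ov import *
overlay('side',(280,150,100,85),7,'pics/n2.png',.5)
status()
E
```

```text
t 12.3 tool [486.6056 106.1162  52.9662] [177.143   -0.1569   1.7121] F [-1.7905  0.3993  8.8537] M [ 0.3185  0.271  -0.0129] w 11.8
tongue [-66.6914  -1.4177  42.8063] latch [63.147  -1.4081 36.3267]
```

View pics/n2.png

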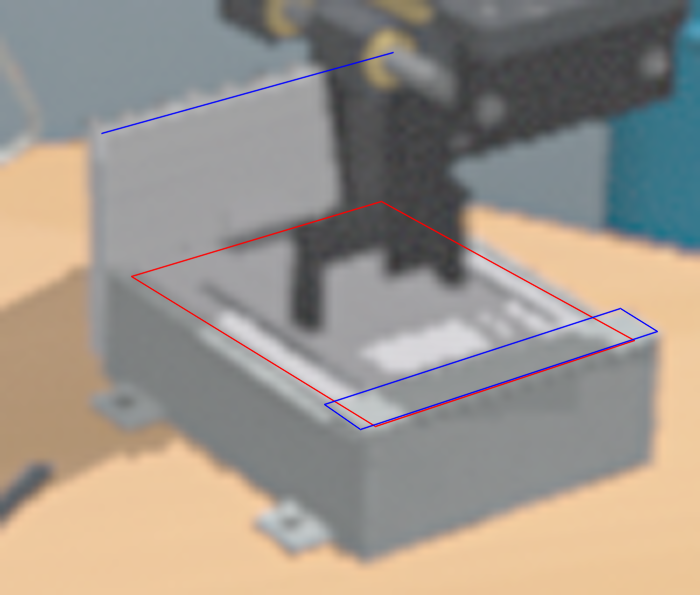

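move_arm --pt "0.5 0 0 0.15 0 0 0" --pt "0.5 0 0 0.15 0 0 0" --pt "0.5 0 0 0 0 0 0"

```text
time_s: 12.55
tool_pos: [0.4867, 0.1061, 0.0528]
tool_rot: [177.1, -0.1, 1.7]
force: [-10.2, -1.0, 30.7]
grip_width: 0.0115
```

```bash
python3 - <<'E'
from ov import *
status()
E
```

```text
t 12.55 tool [486.7114 106.0658  52.7896] [177.0853  -0.1298   1.6598] F [-10.1941  -0.955   30.6956] M [-0.1542  2.2108 -0.1078] w 11.5
tongue [-66.7497  -1.4572  42.6985] latch [63.0821 -1.5632 36.0882]
```

The reaction rose to 30 N with only 0.15 mm of travel, so the panel sits solid. I'll relax, level the tool, release and look.

move_arm --pt "0.5 0 0 -0.25 0 0 0" --pt "0.5 0 0 -0.15 0 0 0" --pt "0.5 0 0 0 0 0 0" --pt "3.5 0 0 0 0 0 0" --pt "3.5 0 0 0 0 0 0"

```text
time_s: 12.97
tool_pos: [0.4845, 0.1054, 0.0518]
tool_rot: [177.1, 0.1, 1.7]
force: [0.3, 0.0, -0.6]
grip_width: 0.0186
```

move_arm --pt "3.5 0 0 0 0 0 0" --pt "3.5 0 0 0 0.03 0 0" --pt "3.5 0 0 0 0.02 0 0" --pt "3.5 0 0 0 0 0 0" --pt "3.5 0 0 -0.5 0 0 0"

```text
time_s: 13.38
tool_pos: [0.4838, 0.1054, 0.0562]
tool_rot: [179.9, 0.2, 1.7]
force: [0.4, 0.3, 0.3]
grip_width: 0.0349
```

move_arm --pt "3.5 0 0 -3 0 0 0" --pt "3.5 0 0 -4 0 0 0" --pt "3.5 0 0 -4 0 0 0" --pt "3.5 0 0 -3 0 0 0" --pt "3.5 0 0 0 0 0 0"

```text
time_s: 13.8
tool_pos: [0.4888, 0.1079, 0.2045]
tool_rot: [179.9, -0.7, 1.8]
force: [1.0, 0.3, 0.3]
grip_width: 0.0349
```

```bash
python3 - <<'E'
from ov import *
import pickle
c,o=overlay('side',(280,150,100,85),7,'pics/q1.png',.6)
pickle.dump(c,open('q1.pkl','wb'))
overlay('top',(200,145,100,80),7,'pics/q2.png',.8)
status()
E
```

```text
t 13.9 tool [485.6609 106.8131 198.7594] [179.9017  -0.17     1.7523] F [ 0.9691  0.4338 -1.0994] M [0.0039 0.078  0.0172] w 34.7
tongue [-65.4068  -0.5513 185.4532] latch [ 64.5929  -0.4334 185.2302]
```

View pics/q1.png

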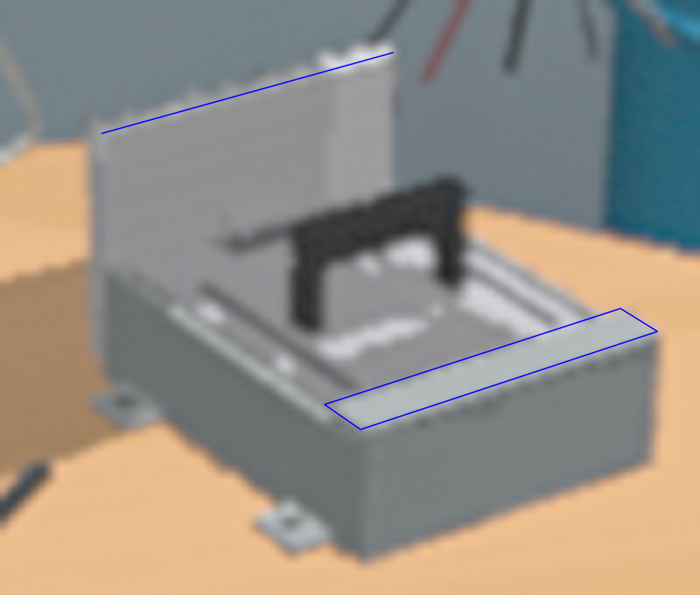

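View pics/q2.png

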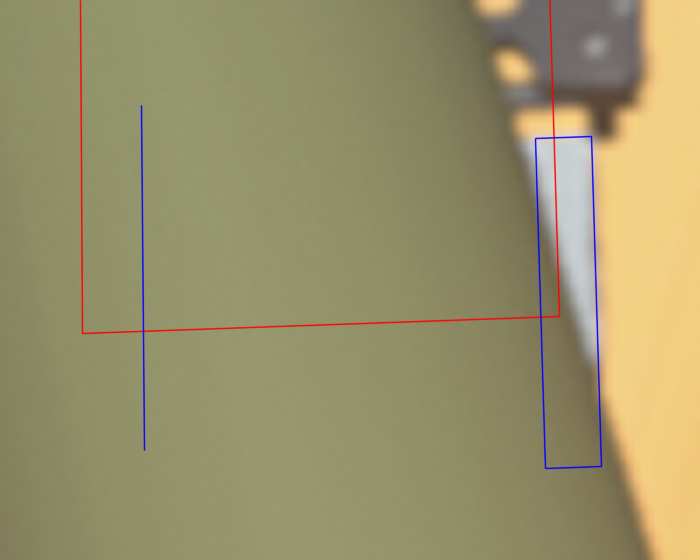

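The panel lies in place and the box has not moved, but the catch is in shadow and the top view is blocked. I'll move the arm aside to check.

move_arm --pt "3.5 0 2 -1 0 0 0" --pt "3.5 0 3.7 0 0 0 0" --pt "3.5 0 3.7 0 0 0 0" --pt "3.5 0 3.7 0 0 0 0" --pt "3.5 0 3.7 0 0 0 0"

```text
time_s: 14.32
tool_pos: [0.4886, -0.0629, 0.2057]
tool_rot: [180.0, 0.2, 1.8]
force: [1.0, -1.1, 0.4]
grip_width: 0.035
```

move_arm --pt "3.5 0 3.7 0 0 0 0" --pt "3.5 0 3.7 0 0 0 0" --pt "3.5 0 3.7 0 0 0 0" --pt "3.5 0 3.7 0 0 0 0" --pt "3.5 0 2 0 0 0 0"

```text
time_s: 14.73
tool_pos: [0.4929, -0.2228, 0.2054]
tool_rot: [-179.0, 0.4, 1.7]
force: [-11.9, 47.0, 20.5]
grip_width: 0.0347
```

```bash
python3 - <<'E'
from ov import *
import pickle
C={}
for n,roi,f in(('side',(280,150,100,85),7),('top',(205,152,90,72),8)):
    c=viewer.read_camera(n);C[n]=c;x0,y0,w,h=roi
    im=c['img'][y0:y0+h,x0:x0+w,::-1]
    cv2.imwrite(f'pics/r_{n}.png',cv2.resize(im,None,fx=f,fy=f,interpolation=cv2.INTER_CUBIC))
pickle.dump(C,open('C1.pkl','wb'))
status()
E
```

```text
t 14.83 tool [ 492.8777 -222.049   205.291 ] [-179.1603    0.5       1.84  ] F [-7.4822 15.0212  7.1912] M [ 2.8577  1.4573 -0.074 ] w 34.6
tongue [-394.1213    2.0566  190.9928] latch [-264.1356    2.3576  192.8979]
```

View pics/r_side.png

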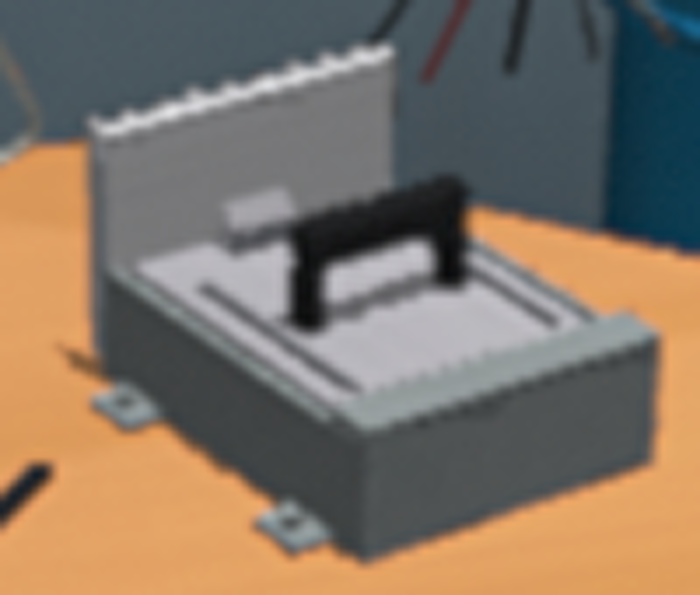

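View pics/r_top.png

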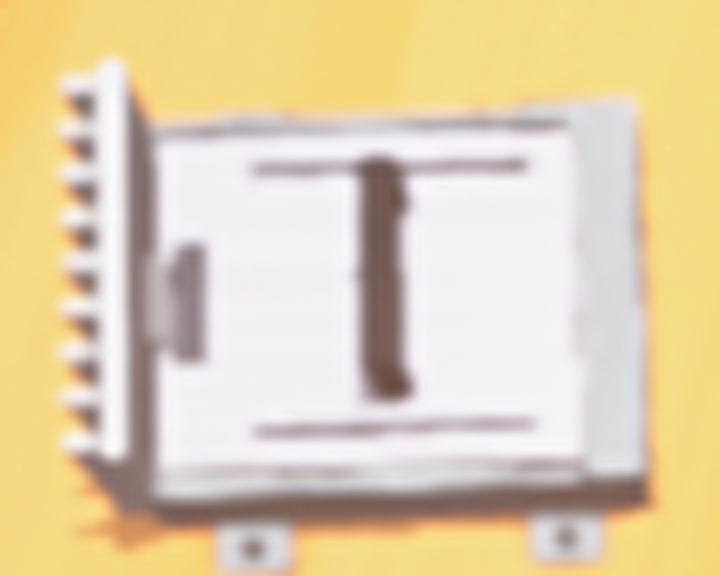

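The catch's nose now overlaps the dark marker bar, with its sloped face at side (258,210) and top (170,310), so the panel is flat under it. But the last move read 47 N on the tool, so I'll look at what the arm touched.

```bash
python3 - <<'E'
from ov import *
o=env.get_obs();print(o['qpos'],o['joint_velocities'],o['effort'])
for n in('side','top'):
    c=viewer.read_camera(n);cv2.imwrite(f'pics/s_{n}.png',c['img'][:,:,::-1])
status()
E
```

```text
[ 38.0766   7.0628 -17.5754  98.7872   1.5951  75.2653 -67.9681] [-1.0941 -1.1489 -1.2811  1.3991  3.7387 -1.4717 -1.5299] [  6.9416 -31.813    6.053  -33.3154   3.3202  -3.8544   0.3549]
t 14.93 tool [ 492.8463 -222.0876  205.2647] [-179.3714    0.4986    1.9551] F [-7.1943 12.5169  6.5905] M [ 2.6524  1.3555 -0.1274] w 34.6
tongue [-394.2232    1.9562  191.2051] latch [-264.2323    2.5226  192.6314]
```

View pics/s_side.png

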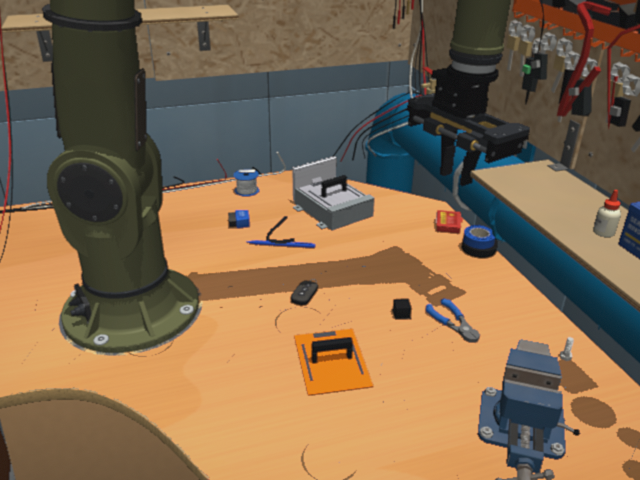

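View pics/s_top.png

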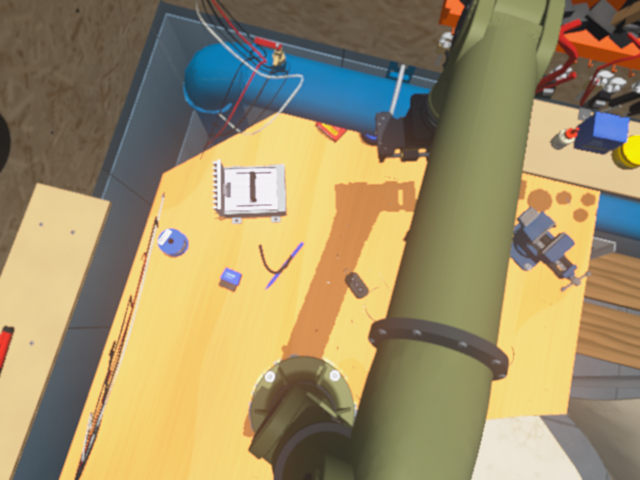

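The gripper's right end meets the end of the shelf (top (437,130)). I'll back off at once.

move_arm --pt "3.5 0 -2 0 0 0 0" --pt "3.5 0 -3 0 0 0 0" --pt "3.5 0 -2 0 0 0 0" --pt "3.5 0 0 0 0 0 0"

```text
time_s: 15.27
tool_pos: [0.4923, -0.1535, 0.2057]
tool_rot: [-179.9, 0.2, 2.1]
force: [-0.1, 0.9, -1.2]
grip_width: 0.0347
```

```bash
python3 - <<'E'
from ov import *
import pickle
A=pickle.load(open('C0.pkl','rb'));B=pickle.load(open('C1.pkl','rb'))
status()
# seated panel vs box : panel edges at z 0.040 in top view; box shift by comparing images of fins/feet
for n,roi in(('top',(210,158,80,66)),('side',(285,155,95,80))):
    x0,y0,w,h=roi
    # stationary features: foot tabs / fins region
    sub=dict(top=[(208,155,14,60),(228,214,54,12)],side=[(288,200,45,32),(288,158,50,14)])[n]
    for (a,b,ww,hh) in sub:
        g=[cv2.cvtColor(X[n]['img'][b:b+hh,a:a+ww],cv2.COLOR_RGB2GRAY).astype(np.float32) for X in(A,B)]
        print(n,(a,b),cv2.phaseCorrelate(g[0],g[1],cv2.createHanningWindow((ww,hh),cv2.CV_32F)))
T,S=B['top'],B['side']
def t(u,v): return [205+(u+.5)/8-.5,152+(v+.5)/8-.5]
def s(u,v): return [280+(u+.5)/7-.5,150+(v+.5)/7-.5]
P=plane(T,[t(155,135),t(155,470),t(204,246),t(204,358),t(176,246),t(250,170),t(528,166),t(255,432),t(535,424)],.040)
print('top panel pts in box',in_box(P)*1000)
# bars both views: side long lines ends (205,287)-(355,388) near ; (470,260)-(555,323) far
X=tri(T,[t(255,432),t(535,424),t(250,170),t(528,166)],S,[s(203,287),s(355,388),s(468,258),s(557,324)])
print('line ends box',np.c_[in_box(X[:,:3])*1000,X[:,3]*1000])
Y=tri(T,[t(378,160)],S,[s(455,182)]);print(in_box(Y[:,:3])*1000)
E
```

```text
t 15.27 tool [ 492.3121 -153.4551  205.7098] [-179.8673    0.1921    2.1423] F [-0.0581  0.871  -1.2167] M [ 0.1389 -0.0024  0.0063] w 34.7
tongue [-325.743     0.1641  192.1795] latch [-195.7472    1.1667  192.4805]
top (208, 155) ((0.6869803713879508, -0.33059181269054605), 1.119115412765079)
top (228, 214) ((-0.1175448487215327, -0.08158510927740625), 0.7684403345172788)
side (288, 200) ((0.7262910197968502, 0.16742677616208113), 0.8632846315701802)
side (288, 158) ((-0.24727117652370723, 0.6392781308029551), 0.9460277779897054)
top panel pts in box [[ 65.8683 -51.1122  40.    ]
 [ 66.7202  46.6655  40.    ]
 [ 52.4465 -17.9174  40.    ]
 [ 52.8052  14.7899  40.    ]
 [ 60.2887 -18.1784  40.    ]
 [ 39.2508 -39.8872  40.    ]
 [-39.31   -38.4865  40.    ]
 [ 38.8629  36.7145  40.    ]
 [-39.3063  37.194   40.    ]]
line ends box [[ 38.7322  36.346   39.8047   0.6984]
 [-39.8508  35.9864  39.5391   2.4065]
 [ 37.2131 -54.1835  23.3723  18.8048]
 [-39.7705 -39.8084  39.0234   2.158 ]]
[[ -0.7596 -29.9328  73.9074]]
```

The force is gone. Measured heights on the panel's groove ends: near +x 39.8 mm, near −x 39.5 mm and far −x 39.0 mm, so it lies flat at the 40 mm seat level. The far +x end is hidden behind the grip, so that pick is void. One close look at the catch, before and after.

```bash
python3 - <<'E'
import pickle
from ov import *
A=pickle.load(open('C0.pkl','rb'))
B={n:viewer.read_camera(n) for n in('top','side')}
rows=[]
for n,(x0,y0,w,h) in(('side',(303,165,32,27)),('top',(214,172,32,27))):
    r=[]
    for X in(A,B):
        im=cv2.resize(X[n]['img'][y0:y0+h,x0:x0+w,::-1],None,fx=12,fy=12,interpolation=cv2.INTER_CUBIC)
        for P,col in(([[.0613,-.012,.0416],[.0613,.012,.0416]],(0,0,255)),([[.0613+.0052,-.012,.054],[.0613+.0052,.012,.054]],(255,0,0))):
            u=(proj(X[n],box_pts(P))-[x0,y0]+.5)*12
            for q in u: cv2.circle(im,tuple(int(v) for v in q),3,col,-1)
        r.append(im)
    rows.append(np.hstack(r))
cv2.imwrite('pics/catch.png',np.vstack(rows)[:600,:800])
status()
E
```

```text
t 15.37 tool [ 492.1729 -158.4909  206.0711] [179.9636   0.1583   1.8534] F [-0.2977 -0.8377 -0.3061] M [-0.022   0.0372  0.0263] w 35.0
tongue [-330.7834    0.7717  192.729 ] latch [-200.7839    1.12    192.6465]
```

View pics/catch.png

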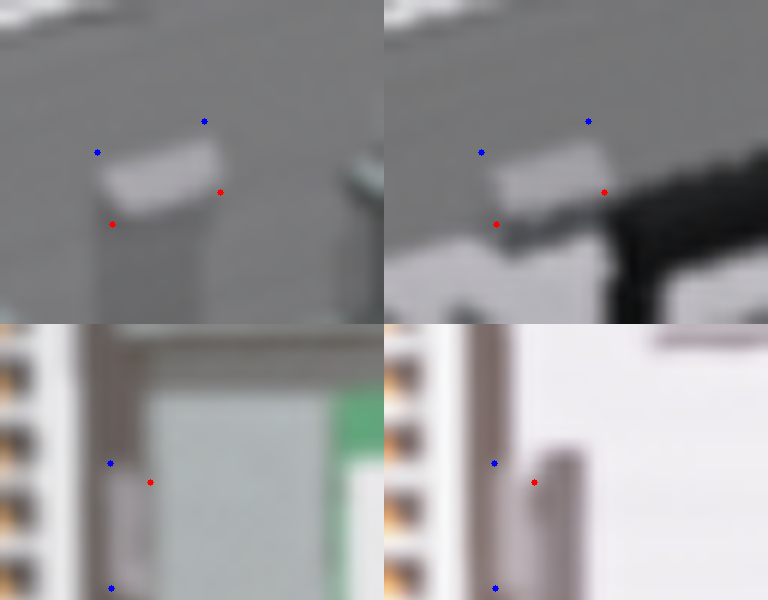

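The catch looks fully forward. Its nose stands in front of the panel's edge and over the marker bar (top crop u about 540, against the panel edge at 513), in the same place as before the panel was fitted. The spool, cutters and relay have not changed pixel position, and the arm is clear. I'm handing in.

```bash
python3 -c "
from cell import job,env
print(job.sign_off()); o=env.get_obs(); print(o['time_s'],o['force'])"
```

```text
the job is handed in; nothing more can be done
None
the job is handed in; nothing more can be done
```

I closed the box with the steel panel and handed the job in at about 15.4 s of 51 s, but while withdrawing the arm bumped the shelf, which may have broken the 40 N limit. The panel was hooked under the lip at 30° of tilt, lowered, and pressed until it sat solid. I then released it and moved the arm clear.

**Checks that passed**
- **Panel flat:** groove ends measured from two views stand at 39.8, 39.5 and 39.0 mm, against 40 mm when seated. The fourth end was hidden behind the grip, so it was not measured.
- **Catch:** in both views it is sprung forward over the panel's edge, within about a pixel of its place before. I judged this by eye, not as a joint value.
- **Box:** it shifted less than about 1 pixel (2 mm).
- **Spool, cutters and relay:** they looked unmoved in the pictures.
- **Forces on the panel:** the final press read about 31 N at the wrist, and an earlier touch against the lip's end wall about 6 N.

**Checks that failed or disagreed**
- **Shelf bump:** while I moved the arm aside to see the catch, the gripper's end ran into the end of the shelf. The tool read 47 N before I backed off. This was my mistake.
- **Fingertips:** the pictures put them at the reported TCP, not 25 mm ahead of it. The first grasp therefore closed in the air above the grip bar. I lowered the tool by the measured difference and the second grasp held.
- **Panel in the grip:** during the final press it turned about 3° in the fingers, so I judged the end state from the pictures and not from the tool pose.

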